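Load hex bars into the air-clamp fixture

ROBOT

A 6-joint arm with a two-finger parallel gripper is mounted at the origin on the work surface. World frame = base frame: x ahead of the robot, y to its left, z up, the work surface at z = 0. Lengths are in m, angles in rad, forces in N, time in s.
With the tool pointing down it reaches from about 0.3 to 0.875 m from the base axis. Payload 6.4 kg.
Tool frame: the origin (TCP) lies between the finger pads, 19 mm behind the fingertips; this is the grasp point; z points along the fingers, y is the line along which they close (so a half turn about z gives the same grasp; the last joint's range is limited). The gripper opens to 85 mm and grips with 20 to 120 N. Pads are 22 mm wide; open, the fingers measure 114 mm over their backs; the gripper's body (76 mm by 85 mm) begins 54 mm behind the grasp point. The pads swing forward as they close: fully open they stand 13 mm farther back than shut.
Start: joints at [0.901, 0.181, 1.607, -0, 1.354, -0.206], TCP at [0.257, 0.514, 0.25] pointing down, gripper open.
Joint ranges: [-2.99, 2.99], [-0.89, 2.07], [0.3, 2.58], [-1.14, 4.28], [0, 2.63], [-3.12, 3.12]. Speed limits (rad/s): [2.57, 2.57, 3.01, 3.14, 3.14, 3.14].

INTERFACE

Orientations are given as a unit quaternion [w, x, y, z].
In Python, from bench import ctrl gives the robot as it stands.
- The arm moves only by the tool servo_tool, never from a script. Its argument "motion" is a list that holds one entry, the list of rows, each a list of 5 numbers: the shift along the tool's x, y, z in cm, then the turn about the tool's z in degrees, then the closure, from -1 (fully open) to 1 (shut). In form: [[[dx, dy, dz, twist, claw], ...]]. A call has 1 to 5 rows; each row is the pose to reach, as a shift and turn from the pose commanded when the call began, along the tool's axes at that moment; what a row does not reach only later rows make up. A row lasts 1/10 s, in which the tool goes at most 50 mm and 8.59 degrees, less where a joint would pass 70% of its speed; a pose out of reach is approached as far as the arm can. A call with a gripper value outside its range is refused whole. The fingers move at their own pace and stop on an object; the grip force is fixed at half the most. Time passes only in rows, so rows that repeat a pose let the fingers close. It gives the time, the measured TCP pose, the force, the opening and the grip force at its end, in the units of the state.
- ctrl.get_obs(): the state, without advancing time (a new reading comes with each control period).
- ctrl.camera(name): name is "side" or "top"; returns a dict with "pixels" (480x640x3 uint8, red, green, blue), "depth" (480x640 float32, m along the optical axis (not along the pixel's ray), 0 where there is no reading), "fx", "fy", "cx", "cy" (pixels), "R" (3x3) and "t" (3): a world point X has camera coordinates R X + t. Camera axes: x right, y down, z forward; pixel columns grow to the right and rows downward; lengths in m; the calibration is good to about 2 mm. A picture is of the moment at which its call begins.
- ctrl.hand_in(): hands the job in; it is judged then, once.
The state is a dict: "time_s": time; "q": joint angles; "dq": joint speeds; "joint_efforts": joint torques, N m; "eef_pos": TCP position; "eef_rot": TCP orientation; "wrist_force": force on the tool from outside, world axes, zero at the start; "torque": the same for the moment, N m; "opening": opening from 0.0 (shut) to 1.0 (fully open); "grasp_force": force on a finger pad.
Only numpy, scipy, OpenCV 4.12 (cv2) and the standard library are available. Lean on these libraries where they do the work, as an engineer would, in place of code of your own. Each camera call takes 0.05 s, during which the arm holds its last target. There are 200 camera calls.

TASK

Pull the air valve's knob out to its detent so that the fixture's clamp opens, and lay every hex bar on the bench in a cradle of its own in the fixture, flat on the cradle floor with its slotted flat facing straight up. When all the bars are in, push the knob fully home so that the clamp shuts behind them. Leave the other things on the bench where they are.

Things in the scene. Friction and masses are not known exactly. Their poses are not given: they have to be found in the camera images.
- bar1: bare aluminium hex bar (two or three of the four alike bars are present): 130 mm long, 44 mm across flats, 50.8 mm across corners, 0.34 to 0.53 kg; hexagonal for 40 mm at each end, between them a round waist 26 mm thick, 50 mm long, good to grip. Lies on any of its flats. Origin at the bar's centre (22 mm above what it lies on), x along the bar, z out through its marked flat
- bar1_mark (a point): middle of bar1's marked flat, in the plane of that flat, 22 mm from the bar's axis. The marked flat bears a dark slot 34 x 9 mm on each hexagonal end; the other five flats are plain
- bar2: another such bar, same shape and frame as bar1
- bar2_mark (a point): middle of bar2's marked flat, in the plane of that flat, 22 mm from the bar's axis. The marked flat bears a dark slot 34 x 9 mm on each hexagonal end; the other five flats are plain
- bar3: another such bar, same shape and frame as bar1
- bar3_mark (a point): middle of bar3's marked flat, in the plane of that flat, 22 mm from the bar's axis. The marked flat bears a dark slot 34 x 9 mm on each hexagonal end; the other five flats are plain
- bar4: another such bar, same shape and frame as bar1
- bar4_mark (a point): middle of bar4's marked flat, in the plane of that flat, 22 mm from the bar's axis. The marked flat bears a dark slot 34 x 9 mm on each hexagonal end; the other five flats are plain
- fixture: fixed steel clamping fixture, three cradles side by side. Plate 12 mm thick, 236 mm wide (y), from x = -80 to 150 mm (x points away from the robot). Origin on the bench under the middle cradle's centre. Fixed stop, 34 mm above the bench, inner face at x = -67 mm; facing it the sliding clamp bar, 37 mm above the bench, inner face at 67 mm shut, 81 mm open; behind it two blocks 48 mm high
- cradle0 (a point): centre of the floor of the -y cradle, 12 mm above the bench; x along the cradle, away from the robot, z up. A bar lies in it lengthwise between four posts 26 mm high, 55 mm apart across, 27 to 57 mm from the centre along x; beside the waist it is open. With the clamp open a bar's centre may lie at x = -2 to 16 mm; 5 mm is good. The clamp shifts it home when shut
- cradle1 (a point): the same for the middle cradle, 72 mm from cradle 0
- cradle2 (a point): the same for the +y cradle, 72 mm from cradle 1
- clamp (a joint): how far the fixture's clamp bar has drawn back: 0 shut (134 mm between stop and bar), 0.014 open (148 mm). Driven by the valve knob alone, in step with it
- valve: fixed grey air valve box, 100 mm deep, 90 mm wide, 90 mm high (a small gauge on top, at the rear, reaches 102 mm), on a 120 x 120 mm foot 6 mm thick. Origin on the bench under its centre; its x points away from the robot, the knob comes out of its front face along -x
- knob (a joint): travel of the pull knob: 0 fully home (clamp shut), 0.030 m pulled out to its detent (clamp open). It snaps over at half way: beyond 0.015 it springs to the detent, short of that back home. About 5 to 8 N moves it, up to 14 N when the clamp pushes bars along
- knob_head (a point): centre of the knob's black round head, 36 mm diameter and 22 mm long, its axis level along the valve's x, 50 mm above the bench; the head's front is 11 mm nearer the robot than this point. Fully home, this point is 43 mm in front of the box face, with 32 mm of thin steel stem between face and head. It can be pinched across its sides with the tool pointing down
- blue_block: blue plastic block 110 x 60 x 50 mm, bystander, origin under its centre
- white_block: white plastic block 100 x 50 x 40 mm, bystander, origin under its centre
- oil_bottle: white bottle with a cap, 60 mm diameter, 130 mm high, bystander, origin under its centre
- brush: hand brush lying on the bench, bystander
- wrench: wrench lying on the bench, bystander
- tape_roll: roll of tape lying flat, 90 mm diameter, 30 mm high, bystander
- screwdriver: screwdriver lying on the bench, bystander
There are look-alikes about, which are no part of the job. Several things look just like the valve: the one meant starts farthest from the robot's base.

How it is judged:
By the outcome, as a careful person would: the job done as asked, in the order asked, and still so for the second after the job is handed in, with the robot touching nothing.
Of bar1, bar2, bar3, bar4 only 2 to 3 are there at a start; the rules pass over those that are not, and their reading is None.
At some moment in a run one of bar1, bar2, bar3, bar4 may be knocked a few centimetres aside while the robot is not near it.
Once in a run the grip may slacken for a moment while it holds something.
It also fails if it takes over 210 s, if anything falls off the work surface, if the arm or the gripper's body presses on something with over 40 N, if the wrist force passes 120 N, or if a joint passes its speed limit or range.

## Working session

There is one attempt and no reset: what is moved stays moved. The work goes in short steps, Python scripts to look and compute and a tool call to move; the robot and the scene stay as the last step left them, time stands still between calls to the robot, and variables do not carry over. Pictures are saved under pics/ and viewed, at most 14 in all, crops included, and the job is handed in when it is done.

Besides the shell and the picture viewer there is one more tool, called as name([rows], argument=value, ...), one row to a line, values as JSON. servo_tool: Moves the arm, as the interface text tells. Its arguments: {"type":"object","properties":{"motion":{"type":"array"}},"required":["motion"]}

```bash
mkdir -p pics; cat > h.py <<'E'
import numpy as np, cv2
from bench import ctrl
def cam(n,save=None):
    c=ctrl.camera(n)
    if save: cv2.imwrite('pics/'+save,c['pixels'][:,:,::-1])
    return c
def pt(c,u,v,z=None):
    "pixel -> world, by depth or on plane z"
    R,t=np.array(c['R']),np.array(c['t']); o=-R.T@t
    d=R.T@np.array([(u-c['cx'])/c['fx'],(v-c['cy'])/c['fy'],1])
    s=c['depth'][int(v),int(u)] if z is None else (z-o[2])/d[2]
    return o+s*d
def cloud(c):
    R,t=np.array(c['R']),np.array(c['t'])
    v,u=np.mgrid[:480,:640]; D=c['depth']
    P=np.stack([(u-c['cx'])/c['fx']*D,(v-c['cy'])/c['fy']*D,D],-1)
    W=(P-t)@R; W[D==0]=np.nan
    return W
def pix(c,X):
    p=np.array(c['R'])@np.array(X)+np.array(c['t']); return np.array([c['fx']*p[0]/p[2]+c['cx'],c['fy']*p[1]/p[2]+c['cy']])
E
python3 - <<'E'
from h import *
for n in('top','side'):
    c=cam(n,n+'0.png'); print(n,c['fx'],-np.array(c['R']).T@np.array(c['t']),np.round(c['R'],2).tolist())
print(ctrl.get_obs())
E
```

```text
top 452.15993140041616 [0.48033832 0.08325493 1.00945642] [[0.01, -1.0, 0.03], [-1.0, -0.01, -0.1], [0.1, -0.03, -0.99]]
side 581.496496012045 [-0.0322688  -0.52618469  1.123171  ] [[0.68, -0.73, -0.01], [-0.58, -0.53, -0.62], [0.45, 0.43, -0.78]]
{'time_s': 0.1, 'q': array([ 9.00722720e-01,  1.81458386e-01,  1.60789624e+00, -8.04838151e-06,
        1.35381878e+00, -2.06314024e-01]), 'dq': array([-1.95366521e-04, -6.06789771e-04, -4.29080089e-03, -2.18432690e-05,
       -8.18146816e-04,  5.08908244e-05]), 'joint_efforts': array([ 4.11286346e-04, -4.45870221e+01, -3.52239811e+01, -1.95188099e-04,
        4.05353378e-03, -3.55493512e-06]), 'eef_pos': array([0.25690276, 0.51389597, 0.24918462]), 'eef_rot': array([-3.31802838e-04,  2.29806491e-01,  9.73236021e-01, -7.17369257e-04]), 'wrist_force': array([-0.0525346 , -0.46215759,  0.07359646]), 'torque': array([ 0.03649371,  0.04542592, -0.01469807]), 'grasp_force': 0.0, 'opening': 1.0014303975516803}
```

View pics/top0.png

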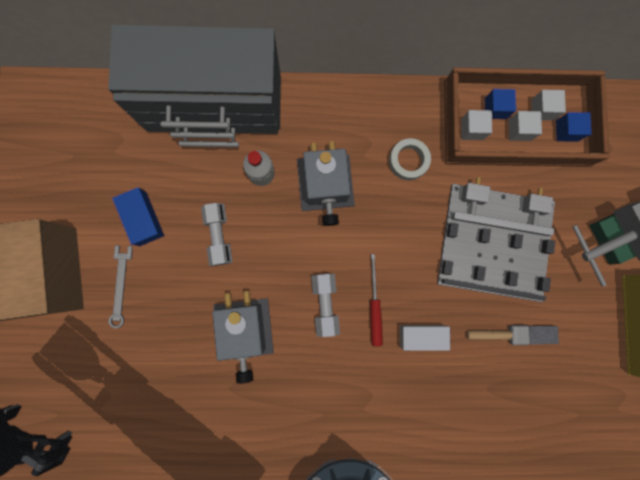

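View pics/side0.png

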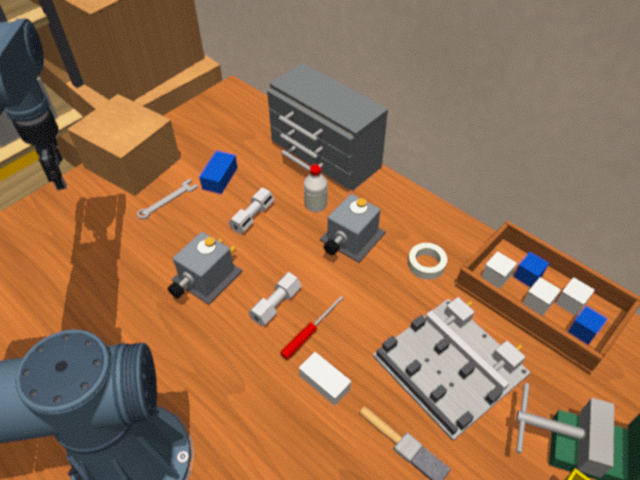

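The top view shows two bars, at (217,235) and (326,305). There are two valve look-alikes: far valve body (326,175) with knob (330,219), and near valve body (240,330) with knob (244,377). The fixture is at (497,245). The far valve is the one meant. Next I'll check the valve, bars and fixture in close crops.

```bash
cat > look1.py <<'E'
from h import *
T=cam('top');S=cam('side')
def crop(c,u,v,w=45,k=4):
    im=c['pixels'][v-w:v+w,u-w:u+w,::-1]; return cv2.resize(im,(266,266),interpolation=cv2.INTER_CUBIC)
a=np.hstack([crop(T,217,235),crop(T,326,305),crop(T,328,195)])
b=np.hstack([crop(S,253,210),crop(S,276,299),crop(S,350,228)])
cv2.imwrite('pics/crop1.png',np.vstack([a,b]))
W=cloud(T)
for n,u,v in [('farvalve top',326,190),('near',240,340)]: print(n,np.round(W[v,u],3))
for n,u,v in [('farknob',330,219),('nearknob',244,377)]: print(n,np.round(W[v,u],3))
# knob black masks in top view
hsv=cv2.cvtColor(T['pixels'],cv2.COLOR_RGB2HSV)
# bars: grey low-sat & height 0.01..0.06
grey=(hsv[...,1]<60)&(hsv[...,2]>90)
m=((W[...,2]>0.012)&(W[...,2]<0.06)&(hsv[...,1]<70)).astype(np.uint8)
n,l,st,ce=cv2.connectedComponentsWithStats(m)
for i in range(1,n):
    if st[i,4]>150:
        P=W[l==i]; print(i,st[i].tolist(),np.round(np.nanmean(P,0),3),np.round(np.nanpercentile(P[:,2],[5,50,95]),3))
E
python3 look1.py
```

```text
farvalve top [0.676 0.054 0.093]
near [0.371 0.223 0.092]
farknob [0.619 0.045 0.068]
nearknob [0.295 0.217 0.068]
11 [530, 92, 36, 28, 316] [ 0.88  -0.438  0.039] [0.016 0.04  0.058]
29 [462, 112, 30, 28, 300] [ 0.827 -0.27   0.037] [0.016 0.037 0.058]
31 [506, 112, 35, 29, 355] [ 0.831 -0.378  0.037] [0.015 0.037 0.057]
40 [230, 121, 50, 12, 322] [0.821 0.21  0.04 ] [0.022 0.042 0.057]
45 [141, 124, 35, 8, 174] [0.82  0.421 0.038] [0.021 0.038 0.057]
46 [180, 127, 46, 5, 200] [0.82  0.328 0.035] [0.021 0.034 0.05 ]
54 [179, 137, 60, 10, 330] [0.785 0.307 0.05 ] [0.046 0.051 0.054]
57 [390, 138, 41, 41, 845] [ 0.764 -0.135  0.029] [0.017 0.031 0.034]
68 [438, 183, 117, 119, 9588] [ 0.58  -0.331  0.024] [0.012 0.016 0.049]
83 [308, 197, 41, 17, 185] [0.657 0.048 0.045] [0.017 0.051 0.059]
87 [202, 203, 30, 63, 1163] [0.589 0.287 0.038] [0.026 0.039 0.047]
95 [607, 209, 23, 25, 172] [ 0.625 -0.594  0.048] [0.032 0.049 0.059]
121 [606, 240, 34, 23, 162] [ 0.563 -0.613  0.045] [0.025 0.044 0.057]
135 [312, 274, 28, 63, 1153] [0.439 0.052 0.039] [0.026 0.039 0.047]
147 [401, 325, 50, 25, 1213] [ 0.372 -0.16   0.04 ] [0.025 0.041 0.044]
148 [510, 325, 49, 20, 877] [ 0.377 -0.405  0.02 ] [0.016 0.02  0.024]
154 [311, 460, 78, 20, 969] [ 0.09  -0.002  0.017] [0.013 0.015 0.035]
```

View pics/crop1.png

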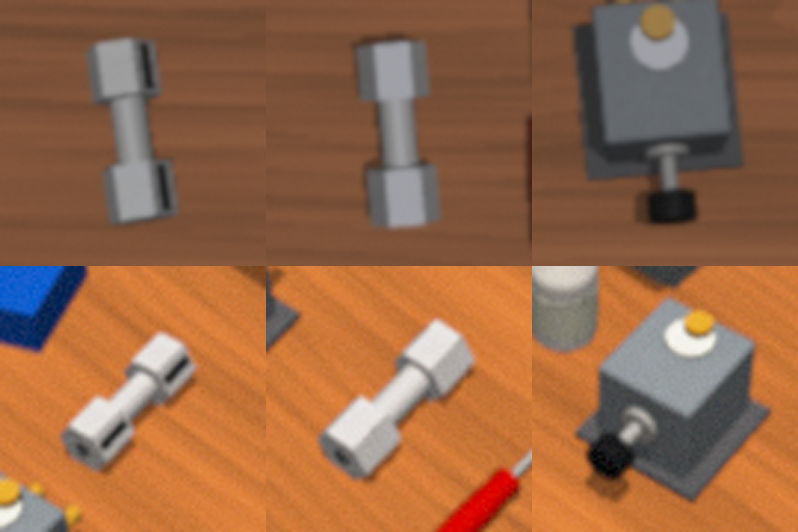

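The crops show bar A (217,235) with its slots on the upper flat facing right (-y). Bar B (326,305) shows no slot on its top or upper flats, so its slot is on a lower one. The far valve's knob is black at (330,219). The tool can't tilt, so I'll turn the bars by rolling them on the bench. Next I'll measure poses.

```bash
cat > meas.py <<'E'
from h import *
def line_fit(P):
    m=P.mean(0); u,s,v=np.linalg.svd(P-m); d=v[0]*(np.sign(v[0][0]) or 1); return m,d
def bars(c,verb=True,ymin=-0.2):
    W=cloud(c); hsv=cv2.cvtColor(c['pixels'],cv2.COLOR_RGB2HSV)
    m=((W[...,2]>0.012)&(W[...,2]<0.06)&(hsv[...,1]<80)).astype(np.uint8)
    n,l,st,ce=cv2.connectedComponentsWithStats(m); out=[]
    for i in range(1,n):
        P=W[l==i]
        if st[i,4]>700 and np.ptp(P[:,0])<.2:
            T=P[P[:,2]>0.041][:,:2]
            if len(T)<100: continue
            r=cv2.minAreaRect((T*1000).astype(np.float32)); mm,d=line_fit(T)
            out.append((mm,np.degrees(np.arctan2(d[1],d[0])),r))
            if verb: print('comp px',np.round(ce[i]),'mean',np.round(mm,4),'yaw',round(out[-1][1],1),'rect',[np.round(q,1) for q in r],'z95',np.round(np.percentile(P[:,2],95),4))
    return out
def shape(c,mask,lo,hi):
    n,l,st,ce=cv2.connectedComponentsWithStats(mask.astype(np.uint8))
    return [(l==i,ce[i]) for i in range(1,n) if lo<=st[i,4]<=hi]
E
python3 - <<'E'
from meas import *
T=cam('top'); bars(T); W=cloud(T)
hsv=cv2.cvtColor(T['pixels'],cv2.COLOR_RGB2HSV)
dark=(hsv[...,2]<50)
roi=np.zeros_like(dark); roi[180:305,430:565]=1
for m,ce in shape(T,dark&roi,25,400):
    print('post',np.round(ce,1),m.sum(),'z90',np.round(np.nanpercentile(W[m][:,2],[50,90]),3),'xy top',np.round(np.nanmean(W[m&(W[...,2]>np.nanpercentile(W[m][:,2],90)-.004)],0),4))
roi[:]=0; roi[205:230,315:345]=1
m=dark&roi; Q=W[m]; print('knob',m.sum(),np.round(np.nanmean(Q,0),4),np.round(np.nanpercentile(Q,[3,97],axis=0),4))
# valve top
v=(W[...,2]>.085)&(W[...,2]<.094); roi[:]=0; roi[140:215,290:365]=1
Q=W[v&roi.astype(bool)][:,:2]; print('valve',[np.round(q,1) for q in cv2.minAreaRect((Q*1000).astype(np.float32))])
E
```

```text
comp px [216. 234.] mean [0.5894 0.2891] yaw 9.5 rect [array([589.9, 289.1]), array([130.1,  32. ]), np.float64(9.6)] z95 0.047
comp px [326. 305.] mean [0.4386 0.0511] yaw 5.4 rect [array([439.6,  51.3]), array([130.2,  31.7]), np.float64(5.4)] z95 0.0472
comp px [425. 337.] mean [ 0.3715 -0.1634] yaw -89.3 rect [array([ 371.7, -162.3]), array([48.4, 99.5]), np.float64(0.2)] z95 0.0444
post [448.3 229.8] 33 z90 [0.026 0.035] xy top [ 0.6032 -0.2188  0.0353]
post [480.4 235.5] 39 z90 [0.027 0.035] xy top [ 0.5915 -0.2898  0.0348]
post [512.3 240.8] 48 z90 [0.027 0.034] xy top [ 0.5816 -0.3616  0.0331]
post [544.2 246.4] 60 z90 [0.028 0.036] xy top [ 0.5688 -0.4321  0.0354]
post [443.  266.7] 27 z90 [0.025 0.03 ] xy top [ 0.5229 -0.2063  0.0292]
post [475.3 272.4] 38 z90 [0.027 0.036] xy top [ 0.5116 -0.2765  0.0357]
post [507.5 277.8] 50 z90 [0.027 0.035] xy top [ 0.4971 -0.3475  0.035 ]
post [539.5 283.4] 59 z90 [0.027 0.034] xy top [ 0.4876 -0.419   0.0333]
knob 155 [0.6196 0.0454 0.0627] [[0.6097 0.0295 0.0335]
 [0.6283 0.0597 0.0703]]
valve [array([713.5,  52.8]), array([100.9,  90. ]), np.float64(6.0)]
```

```bash
cat > plan.py <<'E'
import sys,numpy as np
from bench import ctrl
from scipy.spatial.transform import Rotation as Ro
def plan(x,y,z,ang):
    "total shift (cm, tool axes) and twist (deg) from here to TCP x,y,z (m) with tool y at world angle ang"
    o=ctrl.get_obs(); w,a,b,c=o['eef_rot']; R=Ro.from_quat([a,b,c,w]).as_matrix()
    d=R.T@(np.array([x,y,z])-o['eef_pos'])*100
    tw=-(ang-np.degrees(np.arctan2(R[1,1],R[0,1]))); tw=(tw+180)%360-180
    print('shift',np.round(d,2),'twist',round(tw,1),'| at',np.round(o['eef_pos'],4),'yang',round(np.degrees(np.arctan2(R[1,1],R[0,1])),1),'op',round(o['opening'],3),'q6',round(o['q'][5],2),'t',round(o['time_s'],1),'F',np.round(o['wrist_force'],1))
if __name__=='__main__':
    for k in range(1,len(sys.argv),4): plan(*map(float,sys.argv[k:k+4]))
E
python3 - <<'E'
from meas import *
T=cam('top'); W=cloud(T); hsv=cv2.cvtColor(T['pixels'],cv2.COLOR_RGB2HSV)
roi=np.zeros((480,640),bool); roi[175:310,425:565]=1
m=roi&(W[...,2]>.0085)&(W[...,2]<.03)&(hsv[...,1]<70)
m=cv2.morphologyEx(m.astype(np.uint8),cv2.MORPH_OPEN,np.ones((5,5)))>0
Q=W[m][:,:2]; r=cv2.minAreaRect((Q*1000).astype(np.float32)); print('plate',[np.round(q,1) for q in r])
th=np.radians(-9.2); ex=np.array([np.cos(th),np.sin(th)])
print('origin',np.array(r[0])-35*ex)
h=(W[...,2]>.033)&roi&(W[...,2]<.06)
for mm,ce in shape(T,h,8,600): print(np.round(ce),mm.sum(),np.round(np.nanmean(W[mm],0),4),round(np.nanmax(W[mm][:,2]),4))
E
python3 plan.py .621 .043 .12 96 .619 .043 .051 96
```

```text
plate [array([ 581.7, -333.1]), array([236.8, 228.5]), np.float64(80.9)]
origin [ 547.11783326 -327.46861156]
[454. 229.] 119 [ 0.6044 -0.2268  0.0392] 0.043
[486. 235.] 120 [ 0.5932 -0.2974  0.0391] 0.0442
[518. 240.] 121 [ 0.5818 -0.3688  0.0392] 0.0438
[550. 246.] 126 [ 0.5705 -0.4394  0.0393] 0.0439
[448. 267.] 118 [ 0.5221 -0.2136  0.0389] 0.0454
[481. 273.] 117 [ 0.5104 -0.2843  0.0393] 0.0438
[513. 278.] 126 [ 0.4992 -0.3551  0.0391] 0.0458
[546. 284.] 125 [ 0.4877 -0.4259  0.0391] 0.044
[495. 289.] 456 [ 0.4751 -0.3169  0.0359] 0.0414
shift [-53.62 -25.86  12.98] twist -32.6 | at [0.2571 0.5142 0.2497] yang 63.4 op 0.994 q6 -0.21 t 0.3 F [-0.6 -0.4 -0.5]
shift [-53.44 -25.94  19.88] twist -32.6 | at [0.2571 0.5142 0.2497] yang 63.4 op 0.994 q6 -0.21 t 0.3 F [-0.6 -0.4 -0.5]
```

servo_tool([
  [[-3.5,-1.7,0.5,0,-1],[-7.1,-3.4,1,0,-1],[-10.7,-5.2,1.5,0,-1],[-14.3,-6.9,2,0,-1],[-17.9,-8.6,2.5,0,-1]],
])

```text
time_s: 0.8
eef_pos: [0.3795, 0.356, 0.2249]
eef_rot: [0.0, 0.23, 0.973, 0.0]
wrist_force: [0.1, -0.2, -1.2]
opening: 1.001
grasp_force: 0.0
```

servo_tool([
  [[-3.5,-1.7,1,0,-1],[-7.1,-3.4,2,0,-1],[-10.7,-5.2,3,0,-1],[-14.3,-6.9,4,0,-1],[-17.9,-8.6,5,0,-1]],
])

```text
time_s: 1.3
eef_pos: [0.5013, 0.1989, 0.1747]
eef_rot: [0.0, 0.23, 0.973, 0.0]
wrist_force: [-0.0, 1.1, 0.0]
opening: 1.0
grasp_force: 0.0
```

servo_tool([
  [[-3.5,-1.7,1,-8,-1],[-7.1,-3.4,2,-16,-1],[-10.7,-5.2,3,-24,-1],[-14.3,-6.9,4,-32.6,-1],[-17.8,-8.7,5,-32.6,-1]],
])

```text
time_s: 1.8
eef_pos: [0.6217, 0.0414, 0.1245]
eef_rot: [0.0, -0.055, 0.999, 0.0]
wrist_force: [-0.3, 0.5, 0.3]
opening: 0.998
grasp_force: 0.0
```

```bash
python3 plan.py .620 .043 .05 96
```

```text
shift [0.15 0.18 7.45] twist 0.3 | at [0.6217 0.0414 0.1245] yang 96.3 op 0.998 q6 -1.8 t 1.8 F [-0.3  0.5  0.3]
```

servo_tool([
  [[0.1,0.2,3,0,-1],[0.2,0.2,6,0,-1],[0.2,0.2,7.4,0,-1],[0.2,0.2,7.4,0,0],[0.2,0.2,7.4,0,1]],
])

```text
time_s: 2.3
eef_pos: [0.6191, 0.0449, 0.0518]
eef_rot: [0.0, -0.053, 0.999, -0.0]
wrist_force: [0.7, -0.3, 0.4]
opening: 0.691
grasp_force: 0.0
```

servo_tool([
  [[0,0,0,0,1],[0,0,0,0,1],[0,0,0,0,1],[0,0,0,0,1],[0,0,0,0,1]],
])

```text
time_s: 2.8
eef_pos: [0.6199, 0.0452, 0.0533]
eef_rot: [0.002, -0.053, 0.999, 0.0]
wrist_force: [-1.9, 2.0, 6.6]
opening: 0.402
grasp_force: 59.3
```

servo_tool([
  [[0.7,0,0,0,1],[1.4,0,0,0,1],[2.1,0,0,0,1],[2.8,0,0,0,1],[3.1,0,0,0,1]],
])

```text
time_s: 3.3
eef_pos: [0.5898, 0.042, 0.0534]
eef_rot: [0.003, -0.053, 0.999, 0.0]
wrist_force: [11.6, 5.7, -2.1]
opening: 0.405
grasp_force: 60.2
```

servo_tool([
  [[0,0,0,0,1],[0,0,0,0,-1],[0,0,0,0,-1],[0,0,0,0,-1],[0,0,0,0,-1]],
])

```text
time_s: 3.8
eef_pos: [0.5874, 0.0413, 0.0508]
eef_rot: [-0.0, -0.053, 0.999, -0.0]
wrist_force: [-0.1, 0.1, 0.0]
opening: 0.996
grasp_force: 0.0
```

servo_tool([
  [[0,0,-3,0,-1],[0,0,-6,0,-1],[0,0,-9,0,-1],[0,0,-12,0,-1],[0,0,-13,0,-1]],
])

```text
time_s: 4.3
eef_pos: [0.5894, 0.0411, 0.1845]
eef_rot: [0.003, -0.053, 0.999, -0.001]
wrist_force: [-0.5, -0.7, 0.2]
opening: 1.003
grasp_force: 0.0
```

```bash
python3 - <<'E'
from meas import *
T=cam('top','t1.png'); S=cam('side'); bars(T)
a=cv2.resize(T['pixels'][170:310,425:565,::-1],(400,400)); b=cv2.resize(S['pixels'][290:440,370:535,::-1],(400,400))
cv2.imwrite('pics/c2.png',np.hstack([a,b]))
W=cloud(T); hsv=cv2.cvtColor(T['pixels'],cv2.COLOR_RGB2HSV)
E
python3 plan.py .439 .051 .1 5.4 .589 .289 .1 9.5
```

```text
comp px [216. 234.] mean [0.5891 0.2891] yaw 9.6 rect [array([590. , 289.6]), array([130.3,  34.1]), np.float64(11.1)] z95 0.0471
comp px [425. 337.] mean [ 0.372  -0.1632] yaw 89.4 rect [array([ 371.8, -163.8]), array([48.5, 98.8]), np.float64(0.2)] z95 0.0442
shift [14.81  2.55  8.2 ] twist 90.6 | at [0.5887 0.0412 0.1825] yang 96.0 op 1.0 q6 -1.81 t 4.4 F [ 0.6  1.2 -0.5]
shift [-2.6  24.65  8.24] twist 86.5 | at [0.5887 0.0412 0.1825] yang 96.0 op 1.0 q6 -1.81 t 4.4 F [ 0.6  1.2 -0.5]
```

View pics/c2.png

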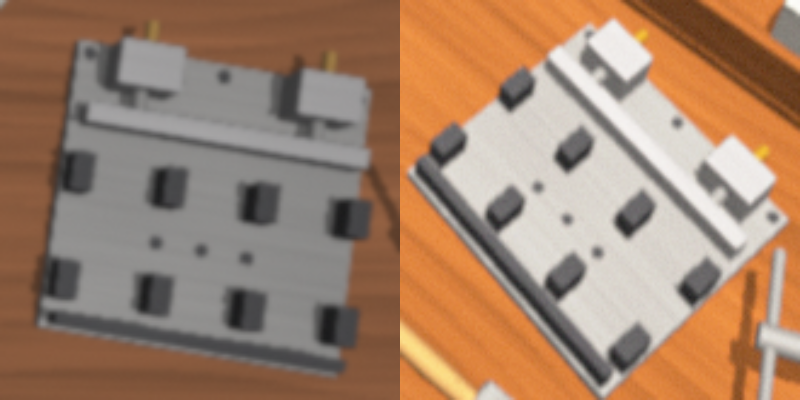

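servo_tool([
  [[-0.6,4,0,0,-1],[-1.2,8,0,0,-1],[-1.8,12,0,0,-1],[-2.4,16,0,0,-1],[-2.9,20.1,0,0,-1]],
])

```text
time_s: 4.9
eef_pos: [0.5942, 0.2455, 0.1782]
eef_rot: [-0.002, -0.052, 0.999, -0.0]
wrist_force: [-0.3, 0.1, -0.3]
opening: 1.002
grasp_force: 0.0
```

servo_tool([
  [[0,0,1,8.5,-1],[0,0,2,17,-1],[0,0,3,25.5,-1],[0,0,4,34,-1],[0,0,5,42.5,-1]],
])

```text
time_s: 5.4
eef_pos: [0.5939, 0.244, 0.1276]
eef_rot: [-0.002, 0.316, 0.949, -0.001]
wrist_force: [-0.6, 1.0, 0.1]
opening: 1.001
grasp_force: 0.0
```

servo_tool([
  [[0,0,1,8.5,-1],[0,0,2,17,-1],[0,0,3,25.5,-1],[0,0,4,34,-1],[0,0,6,42.5,-1]],
])

```text
time_s: 5.9
eef_pos: [0.5949, 0.2441, 0.0692]
eef_rot: [-0.0, 0.638, 0.77, -0.0]
wrist_force: [0.2, 0.2, 1.4]
opening: 0.999
grasp_force: 0.0
```

```bash
python3 - <<'E'
from meas import *
T=cam('top'); S=cam('side')
o=ctrl.get_obs(); p=o['eef_pos']; u,v=pix(S,p).astype(int); print(u,v, pix(S,p-[0,0,.06]),pix(T,p))
a=cv2.resize(S['pixels'][v-65:v+65,u-65:u+65,::-1],(400,400),interpolation=cv2.INTER_CUBIC)
u2,v2=pix(T,p).astype(int); b=cv2.resize(T['pixels'][v2-65:v2+65,u2-65:u2+65,::-1],(400,400),interpolation=cv2.INTER_CUBIC)
cv2.imwrite('pics/c3.png',np.hstack([a,b]))
W=cloud(S)
# finger points near the TCP, below body
e=np.array([np.cos(np.radians(9.5)),np.sin(np.radians(9.5))])
R=W-p; lon=R[...,0]*e[0]+R[...,1]*e[1]; lat=-R[...,0]*e[1]+R[...,1]*e[0]
m=(abs(lon)>.03)&(abs(lon)<.07)&(abs(lat)<.022)&(W[...,2]>.012)
for s in(1,-1):
    q=m&(lon*s>0); print(s,q.sum(),np.round(np.nanpercentile(W[q][:,2],[1,5,20]),4) if q.sum() else '',np.round(np.nanpercentile(lat[q],[2,98]),4),np.round(np.nanpercentile(lon[q],[2,98]),4))
E
python3 plan.py .5964 .2446 .055 9.5
```

```text
264 207 [266.0474182  223.45288843] [234.75256729 231.11425504]
1 249 [0.0568 0.0637 0.0787] [-0.0151  0.0104] [0.035  0.0679]
-1 966 [0.067  0.0834 0.1319] [-0.0203  0.0173] [-0.0694 -0.0306]
shift [0.03 0.5  1.06] twist 1.4 | at [0.5917 0.2434 0.0656] yang 10.9 op 1.003 q6 0.01 t 6.0 F [-1.  -0.4  0.5]
```

View pics/c3.png

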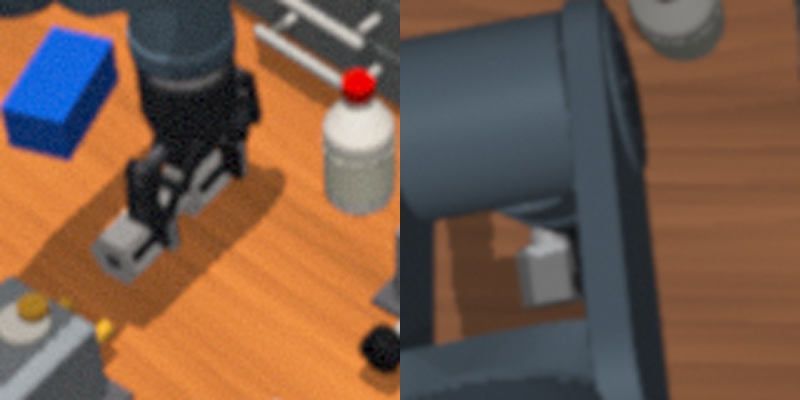

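servo_tool([
  [[0,0.3,1.2,1.4,-1],[0,0.3,2.1,1.4,-1],[0,0.3,2.1,1.4,-1],[0.8,0.3,2.1,1.4,-1],[1.5,0.3,2.1,1.4,-1]],
])

```text
time_s: 6.5
eef_pos: [0.5958, 0.2603, 0.0506]
eef_rot: [0.0, 0.645, 0.764, 0.0]
wrist_force: [-0.3, -0.1, -0.2]
opening: 0.999
grasp_force: 0.0
```

servo_tool([
  [[0.6,0,0,0,-1],[1.2,0,-0.2,0,-1],[1.7,0,-0.5,0,-1],[2.2,0,-0.7,0,-1],[2.7,0,-0.9,0,-1]],
])

```text
time_s: 7.0
eef_pos: [0.591, 0.2867, 0.0594]
eef_rot: [0.0, 0.645, 0.764, 0.0]
wrist_force: [-0.2, 0.5, -0.7]
opening: 1.001
grasp_force: 0.0
```

servo_tool([
  [[0.5,0,0,0,-1],[1,0,0,0,-1],[1,0,0,0,-1],[0,0,-1,0,-1],[-1,0,-4,0,-1]],
])

```text
time_s: 7.5
eef_pos: [0.5902, 0.275, 0.0962]
eef_rot: [-0.002, 0.645, 0.764, -0.003]
wrist_force: [0.2, 0.2, 0.1]
opening: 0.996
grasp_force: 0.0
```

```bash
python3 - <<'E'
from meas import *
S=cam('side')
o=ctrl.get_obs(); p=o['eef_pos']; u,v=pix(S,[.589,.30,.03]).astype(int)
a=cv2.resize(S['pixels'][v-65:v+65,u-65:u+65,::-1],(500,500),interpolation=cv2.INTER_CUBIC)
cv2.imwrite('pics/c4.png',a)
E
python3 plan.py .589 .289 .055 9.5
```

```text
shift [ 1.53 -0.38  4.91] twist 0.1 | at [0.5951 0.2745 0.1041] yang 9.6 op 1.001 q6 0.09 t 7.5 F [4.3 0.8 3.6]
```

View pics/c4.png

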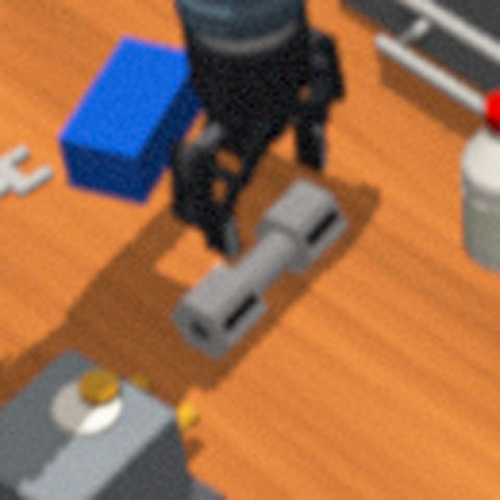

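The push passed over the bar because the readings are noisy and I was too high. From here I'll track the commanded pose instead.

```bash
cat > moves.txt <<'E'
-17.9 -8.6 2.5 0
-17.9 -8.6 5 0
-17.8 -8.7 5 -32.6
.2 .2 7.4 0
3.1 0 0 0
0 0 -13 0
-2.9 20.1 0 0
0 0 5 42.5
0 0 6 42.5
1.5 .3 2.1 1.4
2.7 0 -.9 0
-1 0 -4 0
E
cat > plan.py <<'E'
import sys,numpy as np
from bench import ctrl
def axes(a): a=np.radians(a); return np.array([[-np.sin(a),np.cos(a)],[np.cos(a),np.sin(a)]])  # rows: tool x, tool y in world xy
def cmd(extra=None):
    if extra: open('moves.txt','a').write('\n'.join(extra)+'\n')
    p=np.array([.257,.514,.25]); a=63.42
    for r in np.loadtxt('moves.txt',ndmin=2):
        p[:2]+=r[:2]@axes(a)/100; p[2]-=r[2]/100; a-=r[3]
    return p,a
def plan(x,y,z,ang):
    p,a=cmd(); d=axes(a)@(np.array([x,y])-p[:2])*100; tw=(a-ang+180)%360-180
    print('shift',np.round(d,2),round((p[2]-z)*100,2),'twist',round(tw,1))
if __name__=='__main__':
    # args: "m" dx dy dz tw (append executed move) ... then targets x y z ang
    A=sys.argv[1:]
    while A and A[0]=='m': cmd([' '.join(A[1:5])]); A=A[5:]
    p,a=cmd(); o=ctrl.get_obs()
    print('cmd',np.round(p,4),round(a,1),'meas',np.round(o['eef_pos'],4),'op',round(o['opening'],3),'q6',round(o['q'][5],2),'t',round(o['time_s'],1),'F',np.round(o['wrist_force'],1))
    for k in range(0,len(A),4): plan(*map(float,A[k:k+4]))
E
python3 plan.py .5964 .2446 .09 9.5 .5964 .2446 .042 9.5
```

```text
cmd [0.5924 0.2761 0.099 ] 9.6 meas [0.5951 0.2745 0.1041] op 1.001 q6 0.09 t 7.5 F [4.3 0.8 3.6]
shift [-3.17 -0.13] 0.9 twist 0.1
shift [-3.17 -0.13] 5.7 twist 0.1
```

servo_tool([
  [[-3.2,-0.1,0.9,0,-1],[-3.2,-0.1,4,0,-1],[-3.2,-0.1,5.7,0,-1],[-3.2,-0.1,5.7,0,-1],[-2,-0.1,5.7,0,-1]],
])

```text
time_s: 8.05
eef_pos: [0.5952, 0.2558, 0.042]
eef_rot: [-0.0, 0.646, 0.763, -0.0]
wrist_force: [0.4, 0.8, 0.1]
opening: 0.998
grasp_force: 0.0
```

servo_tool([
  [[0.6,0,0,0,-1],[1,0,-0.2,0,-1],[1.5,0,-0.5,0,-1],[2,0,-0.7,0,-1],[2.5,0,-0.8,0,-1]],
])

```text
time_s: 8.55
eef_pos: [0.5913, 0.2815, 0.0514]
eef_rot: [0.001, 0.645, 0.764, 0.0]
wrist_force: [-2.4, -3.4, 8.3]
opening: 0.995
grasp_force: 4.1
```

servo_tool([
  [[0.5,0,-0.1,0,-1],[1,0,-0.1,0,-1],[1,0,-0.1,0,-1],[0,0,-1,0,-1],[-1,0,-4,0,-1]],
])

```text
time_s: 9.05
eef_pos: [0.59, 0.2706, 0.0874]
eef_rot: [-0.002, 0.645, 0.764, -0.003]
wrist_force: [0.1, -0.5, 0.0]
opening: 1.002
grasp_force: 0.0
```

```bash
python3 - <<'E'
from meas import *
S=cam('side')
u,v=pix(S,[.589,.30,.03]).astype(int)
a=cv2.resize(S['pixels'][v-65:v+65,u-65:u+65,::-1],(400,400),interpolation=cv2.INTER_CUBIC)
cv2.imwrite('pics/c5.png',a)
E
python3 plan.py m -2 -.1 5.7 0 m 2.5 0 -.8 0 m -1 0 -4 0
```

```text
cmd [0.5923 0.271  0.09  ] 9.6 meas [0.5947 0.2701 0.0949] op 0.994 q6 0.08 t 9.1 F [ 3.2 -0.   2.6]
```

View pics/c5.png

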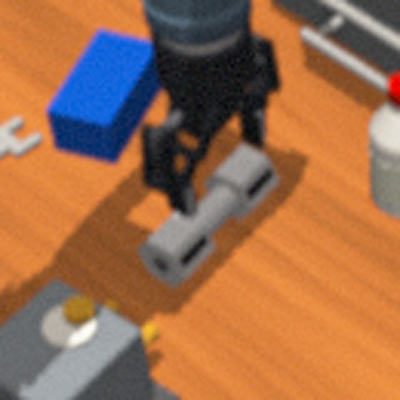

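```bash
cat > sb.py <<'E'
from meas import *
def barside(x,y,c=None,r=.1):
    "bar near x,y from the side camera: line fit of the top flat"
    S=c or cam('side'); W=cloud(S); hsv=cv2.cvtColor(S['pixels'],cv2.COLOR_RGB2HSV)
    m=(abs(W[...,0]-x)<r)&(abs(W[...,1]-y)<.08)&(W[...,2]>.03)&(W[...,2]<.06)&(hsv[...,1]<70)&(hsv[...,2]>75)
    n,l,st,ce=cv2.connectedComponentsWithStats(m.astype(np.uint8))
    z=W[m][:,2]; zt=np.percentile(z,90); T=W[m&(W[...,2]>zt-.004)]
    rr=cv2.minAreaRect((T[:,:2]*1000).astype(np.float32)); print(len(T),'ztop',round(zt,4),'mean',np.round(T[:,:2].mean(0),4),'rect',[np.round(q,1) for q in rr])
if __name__=='__main__':
    import sys; barside(float(sys.argv[1]),float(sys.argv[2]))
E
python3 sb.py .589 .289; python3 sb.py .439 .051;python3 plan.py .5964 .2446 .034 9.5
```

```text
213 ztop 0.0458 mean [0.5849 0.2857] rect [array([588.5, 283.6]), array([133.5,  30.5]), np.float64(8.6)]
307 ztop 0.0441 mean [0.4356 0.0516] rect [array([437.3,  51.6]), array([131.5,  31.7]), np.float64(6.3)]
cmd [0.5923 0.271  0.09  ] 9.6 meas [0.5947 0.271  0.0928] op 1.004 q6 0.08 t 9.2 F [ 0.1 -0.5 -0.4]
shift [-2.67 -0.03] 5.6 twist 0.1
```

servo_tool([
  [[-2.7,0,0.5,0,-1],[-2.7,0,4,0,-1],[-2.7,0,5.6,0,-1],[-2.7,0,5.6,0,-1],[-1.9,0,5.6,0,-1]],
])

```text
time_s: 9.7
eef_pos: [0.5954, 0.2524, 0.0335]
eef_rot: [-0.0, 0.646, 0.764, -0.001]
wrist_force: [0.3, -0.4, 0.7]
opening: 0.997
grasp_force: 0.0
```

servo_tool([
  [[0.6,0,0,0,-1],[1.2,0,-0.3,0,-1],[1.8,0,-0.7,0,-1],[2.5,0,-1,0,-1],[3.2,0,-1.2,0,-1]],
])

```text
time_s: 10.2
eef_pos: [0.5911, 0.2846, 0.0483]
eef_rot: [0.001, 0.645, 0.764, 0.0]
wrist_force: [-3.3, -4.4, 9.9]
opening: 0.999
grasp_force: 4.9
```

```bash
python3 - <<'E'
from meas import *
S=cam('side')
u,v=pix(S,[.589,.30,.03]).astype(int)
a=cv2.resize(S['pixels'][v-65:v+65,u-65:u+65,::-1],(400,400),interpolation=cv2.INTER_CUBIC)
cv2.imwrite('pics/c6.png',a)
E
python3 plan.py m -1.9 0 5.6 0 m 3.2 0 -1.2 0
```

```text
cmd [0.5901 0.2838 0.046 ] 9.6 meas [0.5909 0.286  0.0487] op 0.999 q6 0.1 t 10.2 F [-4.1 -0.7  9. ]
```

View pics/c6.png

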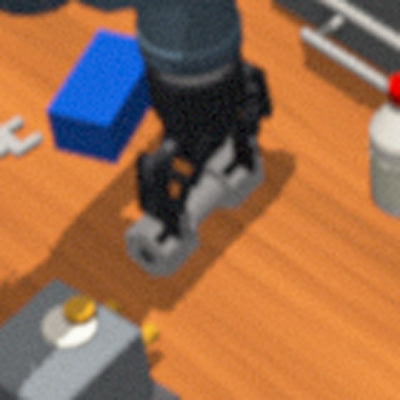

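servo_tool([
  [[0.4,0,-0.1,0,-1],[0.8,0,-0.2,0,-1],[1.2,0,-0.2,0,-1],[1.6,0,-0.2,0,-1],[2,0,-0.2,0,-1]],
])

```text
time_s: 10.75
eef_pos: [0.5874, 0.3055, 0.0498]
eef_rot: [0.0, 0.645, 0.764, 0.001]
wrist_force: [-0.6, 1.5, 3.1]
opening: 1.001
grasp_force: 1.5
```

servo_tool([
  [[0,0,-2,0,-1],[0,0,-5,0,-1],[0,0,-9,0,-1],[-4,0,-9,0,-1],[-7,0,-9,0,-1]],
])

```text
time_s: 11.25
eef_pos: [0.5999, 0.2351, 0.1407]
eef_rot: [0.002, 0.645, 0.765, 0.002]
wrist_force: [0.5, 0.5, -0.7]
opening: 1.005
grasp_force: 0.0
```

```bash
python3 - <<'E'
from meas import *
from sb import barside
S=cam('side');T=cam('top'); bars(T); barside(.589,.3,S)
u,v=pix(S,[.589,.30,.03]).astype(int)
a=cv2.resize(S['pixels'][v-55:v+55,u-55:u+55,::-1],(400,400),interpolation=cv2.INTER_CUBIC)
u,v=pix(T,[.589,.30,.03]).astype(int)
b=cv2.resize(T['pixels'][v-55:v+55,u-55:u+55,::-1],(400,400),interpolation=cv2.INTER_CUBIC)
cv2.imwrite('pics/c7.png',np.hstack([a,b]))
E
python3 plan.py m 2 0 -.2 0 m -7 0 -9 0
```

```text
comp px [326. 305.] mean [0.4391 0.0508] yaw 5.4 rect [array([439.9,  50.7]), array([129.9,  32.1]), np.float64(4.8)] z95 0.0472
comp px [425. 337.] mean [ 0.371  -0.1636] yaw -88.4 rect [array([ 371.8, -163.9]), array([48.6, 98.4]), np.float64(0.2)] z95 0.0442
128 ztop 0.0438 mean [0.5555 0.3094] rect [array([582.4, 314.8]), array([132. ,  31.7]), np.float64(10.1)]
cmd [0.5985 0.2345 0.138 ] 9.6 meas [0.5997 0.2321 0.1389] op 1.002 q6 0.02 t 11.3 F [-0.6  0.4  0.2]
```

View pics/c7.png

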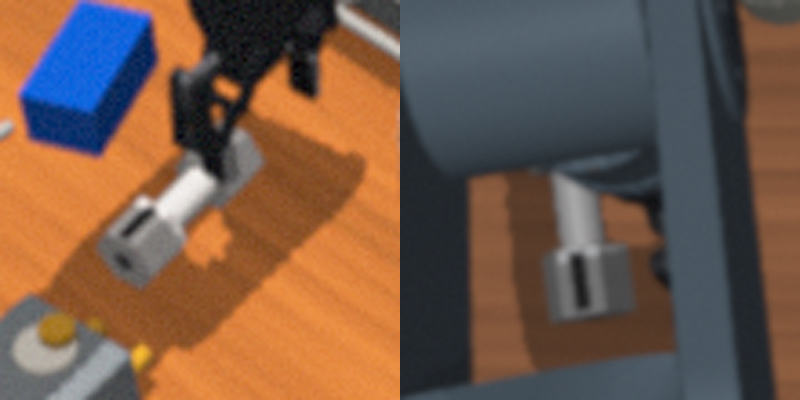

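Bar A rolled once, and its slot now faces up at about (.584,.315). Next I'll grip its waist.

```bash
python3 plan.py .584 .3147 .08 99.8
```

```text
cmd [0.5985 0.2345 0.138 ] 9.6 meas [0.5997 0.2321 0.1389] op 1.002 q6 0.02 t 11.3 F [-0.6  0.4  0.2]
shift [ 8.15 -0.09] 5.8 twist -90.2
```

servo_tool([
  [[2,0,0,-8.5,-1],[4,0,0,-17,-1],[6,-0.1,0,-25.5,-1],[8.1,-0.1,1,-34,-1],[8.1,-0.1,2,-42.5,-1]],
])

```text
time_s: 11.85
eef_pos: [0.5833, 0.3182, 0.1184]
eef_rot: [0.0, 0.32, 0.947, 0.001]
wrist_force: [-0.7, 0.2, -0.1]
opening: 1.001
grasp_force: 0.0
```

servo_tool([
  [[0,0,0,-8.5,-1],[0,0,0,-17,-1],[0,0,0,-25.5,-1],[0,0,1,-34,-1],[0,0,2,-42.5,-1]],
])

```text
time_s: 12.35
eef_pos: [0.5841, 0.3158, 0.0983]
eef_rot: [0.0, -0.044, 0.999, 0.0]
wrist_force: [-0.1, 0.6, -0.5]
opening: 1.003
grasp_force: 0.0
```

servo_tool([
  [[0,0,2,-5.2,-1],[0,0,4,-5.2,-1],[0,0,6,-5.2,-1],[0,0,7.4,-5.2,-1],[0,0,7.4,-5.2,0]],
])

```text
time_s: 12.85
eef_pos: [0.5821, 0.3146, 0.0214]
eef_rot: [-0.002, -0.086, 0.996, -0.0]
wrist_force: [-1.0, -1.0, -0.0]
opening: 0.854
grasp_force: 0.0
```

servo_tool([
  [[0,0,0,0,1],[0,0,0,0,1],[0,0,0,0,1],[0,0,0,0,1],[0,0,0,0,1]],
])

```text
time_s: 13.35
eef_pos: [0.5853, 0.3152, 0.0257]
eef_rot: [0.001, -0.086, 0.996, 0.001]
wrist_force: [-0.5, 1.0, 6.9]
opening: 0.282
grasp_force: 59.2
```

```bash
python3 plan.py m 8.1 -.1 2 -42.5 m 0 0 2 -42.5 m 0 0 7.4 -5.2
```

```text
cmd [0.5839 0.3142 0.024 ] 99.8 meas [0.5853 0.3152 0.0257] op 0.282 q6 -1.43 t 13.3 F [-0.5  1.   6.9]
```

servo_tool([
  [[0,0,-1,0,1],[0,0,-4,0,1],[0,0,-8,0,1],[0,0,-12,0,1],[0,0,-12.6,0,1]],
])

```text
time_s: 13.85
eef_pos: [0.5871, 0.3153, 0.1562]
eef_rot: [0.004, -0.086, 0.996, 0.001]
wrist_force: [2.2, 0.0, -3.8]
opening: 0.283
grasp_force: 59.7
```

```bash
python3 plan.py m 0 0 -12.6 0 .5628 -.2567 .15 80.9
```

```text
cmd [0.5839 0.3142 0.15  ] 99.8 meas [0.5871 0.3153 0.1562] op 0.283 q6 -1.43 t 13.8 F [ 2.2  0.  -3.8]
shift [ 11.82 -55.89] 0.0 twist 18.9
```

servo_tool([
  [[0.5,-2.5,0,0,1],[1.2,-6,0,0,1],[2,-10,0,0,1],[2.9,-14,0,0,1],[3.8,-18,0,0,1]],
])

```text
time_s: 14.35
eef_pos: [0.5757, 0.129, 0.1481]
eef_rot: [-0.002, -0.086, 0.996, -0.0]
wrist_force: [0.6, -0.2, -3.5]
opening: 0.286
grasp_force: 59.7
```

servo_tool([
  [[0.8,-4,0,0,1],[1.7,-8,0,0,1],[2.5,-12,0,0,1],[3.4,-16,0,0,1],[4.2,-20,0,0,1]],
])

```text
time_s: 14.85
eef_pos: [0.5685, -0.0749, 0.1483]
eef_rot: [-0.001, -0.086, 0.996, 0.001]
wrist_force: [-0.1, -0.4, -4.3]
opening: 0.284
grasp_force: 59.7
```

servo_tool([
  [[0.8,-4,0,4,1],[1.7,-8,0,8,1],[2.5,-12,0,12,1],[3.3,-15,0,16,1],[3.8,-17.9,0,18.9,1]],
])

```text
time_s: 15.35
eef_pos: [0.5615, -0.2576, 0.148]
eef_rot: [-0.002, 0.081, 0.997, 0.001]
wrist_force: [0.3, -0.8, -4.3]
opening: 0.281
grasp_force: 59.7
```

```bash
python3 plan.py m 3.8 -18 0 0 m 4.2 -20 0 0 m 3.8 -17.9 0 18.9 .5628 -.2567 .034 80.9
python3 - <<'E'
from meas import *
S=cam('side')
u,v=pix(S,[.5628,-.2567,.12]).astype(int)
a=cv2.resize(S['pixels'][v-75:v+75,u-75:u+75,::-1],(500,500),interpolation=cv2.INTER_CUBIC)
cv2.imwrite('pics/c8.png',a)
W=cloud(S);hsv=cv2.cvtColor(S['pixels'],cv2.COLOR_RGB2HSV)
ex=np.array([.9875,-.158]);D=W[...,:2]-[.5579,-.2559]; lon=D@ex; lat=D@np.array([.158,.9875])
m=(abs(lon)<.1)&(abs(lat)<.04)&(W[...,2]>.12)&(W[...,2]<.19)&(hsv[...,2]>90)&(hsv[...,1]<70)
m=cv2.morphologyEx(m.astype(np.uint8),cv2.MORPH_OPEN,np.ones((3,3)))>0
print(m.sum(),'lon',np.round(np.percentile(lon[m],[0,1,99,100]),4),'z',np.percentile(W[m][:,2],[2,50,98]))
zt=np.percentile(W[m][:,2],85); T=m&(W[...,2]>.165); print(cv2.minAreaRect((np.c_[lon[T],lat[T]]*1000).astype(np.float32)))
for a,b in((-.07,-.03),(.03,.08)):
  k=T&(lon>a)&(lon<b); print(k.sum(),np.round(np.median(W[k][:,2]),4))
E
```

```text
cmd [ 0.563  -0.2568  0.15  ] 80.9 meas [ 0.5615 -0.2576  0.148 ] op 0.281 q6 -2.03 t 15.3 F [ 0.3 -0.8 -4.3]
shift [0.02 0.  ] 11.6 twist 0.0
837 lon [-0.0641 -0.0635  0.0655  0.0692] z [0.12610109 0.15551789 0.16790265]
((1.0562934875488281, -8.230903625488281), (29.87029266357422, 130.0018768310547), 83.3998794555664)
97 0.1664
6 0.1663
```

View pics/c8.png

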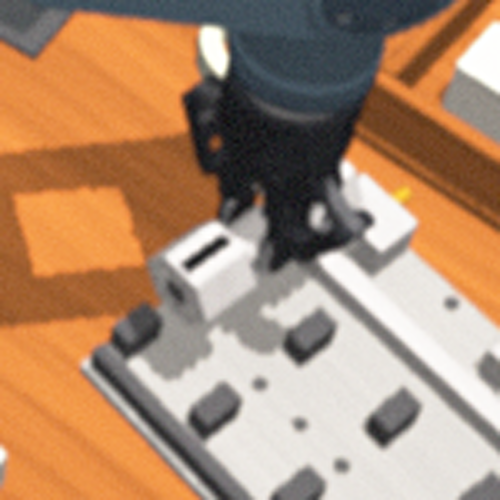

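```bash
cat > fx.py <<'E'
from meas import *
def fxy(W,k):
    off=(k-1)*.072; D=W[...,:2]-np.array([.5465,-.327]); return D@np.array([.9875,-.1576]),D@np.array([.1576,.9875])-off
if __name__=='__main__':
    S=cam('side'); W=cloud(S); hsv=cv2.cvtColor(S['pixels'],cv2.COLOR_RGB2HSV); lon,lat=fxy(W,2)
    for a,b in((-.06,-.045),(-.045,-.03)):
        k=(lon>a)&(lon<b)&(abs(lat)<.04)&(W[...,2]>.164)&(W[...,2]<.172)&(hsv[...,2]>60)
        print('top flat',k.sum(),np.round(np.percentile(lat[k],[3,50,97]),4))
        k=(lon>a)&(lon<b)&(abs(lat)<.04)&(W[...,2]>.12)&(W[...,2]<.17)
        print('all lat range',np.round(np.percentile(lat[k],[1,99]),4))
    lon,lat=fxy(W,1)
    for l0 in(-.042,.042):
      for t0 in(-.108,-.036,.036,.108):
        k=(abs(lon-l0)<.025)&(abs(lat-t0)<.025)&(W[...,2]>.034)&(W[...,2]<.05)
        if k.sum()>20: print('post',l0,t0,k.sum(),np.round([np.mean(lon[k])-l0,np.mean(lat[k])-t0,np.median(W[k][:,2])],4))
E
python3 fx.py
```

```text
top flat 75 [-0.0201 -0.0075  0.0062]
all lat range [-0.0309  0.0189]
top flat 70 [-0.019  -0.0088  0.0065]
all lat range [-0.0305  0.0179]
post -0.042 -0.108 115 [-0.0033  0.0013  0.0368]
post -0.042 -0.036 109 [-0.0038  0.0013  0.0373]
post -0.042 0.036 105 [-0.0029  0.0008  0.0365]
post -0.042 0.108 91 [-0.0033  0.0003  0.0367]
post 0.042 -0.108 118 [-0.0037  0.0013  0.0364]
post 0.042 -0.036 98 [-0.0038  0.001   0.0368]
post 0.042 0.036 86 [-0.004   0.0008  0.0371]
```

servo_tool([
  [[-0.2,0,2,0,1],[-0.4,0,4,0,1],[-0.4,0,6,0,1],[-0.4,0,7,0,1],[-0.4,0,7,0,1]],
])

```text
time_s: 15.95
eef_pos: [0.5654, -0.2554, 0.0771]
eef_rot: [-0.002, 0.079, 0.997, 0.001]
wrist_force: [0.4, -0.2, -4.3]
opening: 0.285
grasp_force: 59.8
```

```bash
python3 plan.py m -.4 0 7 0; python3 - <<'E'
from fx import *
for n in('side','top'):
    c=cam(n,'n_'+n+'.png'); W=cloud(c); hsv=cv2.cvtColor(c['pixels'],cv2.COLOR_RGB2HSV); lon,lat=fxy(W,2)
    g=(abs(lon)<.08)&(abs(lat)<.05)&(W[...,2]>.06)&(W[...,2]<.115)&(hsv[...,2]>60)&(hsv[...,1]<70)
    zt=np.percentile(W[g][:,2],90); print(n,g.sum(),'ztop',zt,'lon',np.round(np.percentile(lon[g],[0,1,99]),4))
    for a,b in((-.055,-.04),(-.04,-.025),(.03,.05),(.05,.07)):
        k=g&(lon>a)&(lon<b); 
        if k.sum()>20:
            t=k&(W[...,2]>zt-.004); print(a,k.sum(),'top',np.round(np.percentile(lat[t],[3,50,97]),4) if t.sum()>5 else '','all',np.round(np.percentile(lat[k],[1,99]),4))
E
```

```text
cmd [ 0.567  -0.2574  0.08  ] 80.9 meas [ 0.5654 -0.2554  0.0771] op 0.285 q6 -2.03 t 15.9 F [ 0.4 -0.2 -4.3]
side 846 ztop 0.09571778456697472 lon [-0.0612 -0.06    0.0702]
-0.055 158 top [-0.0121  0.001   0.0143] all [-0.0228  0.0251]
-0.04 150 top [-0.0125 -0.0023  0.0139] all [-0.0238  0.0256]
0.05 54 top [-0.0122 -0.0088 -0.0047] all [-0.0229 -0.005 ]
top 739 ztop 0.0995909479269665 lon [-0.0559 -0.0553  0.0741]
-0.055 105 top [0.0022 0.0082 0.0141] all [0.0021 0.0244]
-0.04 105 top [0.0021 0.0074 0.0136] all [0.0021 0.0241]
0.03 116 top [0.0034 0.0081 0.0139] all [0.0034 0.0241]
0.05 173 top [-0.0133  0.0033  0.013 ] all [-0.0211  0.0239]
```

servo_tool([
  [[0.3,0,1,0,1],[0.3,0,2,0,1],[0.3,0,3,0,1],[0.3,0,3.6,0,1],[0.3,0,3.9,0,1]],
])

```text
time_s: 16.55
eef_pos: [0.5637, -0.2562, 0.0397]
eef_rot: [-0.001, 0.079, 0.997, 0.0]
wrist_force: [0.1, -0.2, -4.6]
opening: 0.285
grasp_force: 43.1
```

servo_tool([
  [[0,0,0,0,1],[0,0,0.1,0,1],[0,0,0.1,0,0.2],[0,0,0.1,0,-0.3],[0,0,0.1,0,-0.3]],
])

```text
time_s: 17.05
eef_pos: [0.565, -0.2571, 0.041]
eef_rot: [0.001, 0.079, 0.997, -0.0]
wrist_force: [0.4, 0.1, 0.3]
opening: 0.649
grasp_force: 0.0
```

servo_tool([
  [[0,0,0,0,-0.3],[0,0,-3,0,-0.3],[0,0,-7,0,-0.3],[0,0,-11,0,-0.6],[4,0,-11,0,-1]],
])

```text
time_s: 17.55
eef_pos: [0.5312, -0.2541, 0.1581]
eef_rot: [0.007, 0.078, 0.997, -0.004]
wrist_force: [0.7, -0.8, -0.5]
opening: 0.944
grasp_force: 0.0
```

```bash
python3 plan.py m .3 0 3.9 0 m 0 0 .1 0 m 4 0 -11 0 .439 .0064 .1 5.4; python3 - <<'E'
from fx import *
c=cam('side'); 
u,v=pix(c,[.55,-.29,.03]).astype(int)
a=cv2.resize(c['pixels'][v-65:v+65,u-65:u+65,::-1],(400,400),interpolation=cv2.INTER_CUBIC)
t=cam('top'); u,v=pix(t,[.55,-.29,.03]).astype(int); bars(t)
b=cv2.resize(t['pixels'][v-65:v+65,u-65:u+65,::-1],(400,400),interpolation=cv2.INTER_CUBIC)
cv2.imwrite('pics/c9.png',np.hstack([a,b]))
for c in(c,t):
    W=cloud(c); hsv=cv2.cvtColor(c['pixels'],cv2.COLOR_RGB2HSV); lon,lat=fxy(W,2)
    g=(abs(lon)<.078)&(abs(lat)<.027)&(W[...,2]>.046)&(W[...,2]<.075)&(hsv[...,1]<70)
    for s in(-1,1):
        k=g&(lon*s>.02); print(s,k.sum(),'ztop',np.round(np.percentile(W[k][:,2],[50,90]),4) if k.sum() else '','lon',np.round(np.percentile(lon[k],[1,99]),4) if k.sum() else '')
E
```

```text
cmd [ 0.5245 -0.2506  0.15  ] 80.9 meas [ 0.5312 -0.2541  0.1581] op 0.944 q6 -2.06 t 17.6 F [ 0.7 -0.8 -0.5]
shift [12.5  24.03] 5.0 twist 75.5
comp px [326. 305.] mean [0.4391 0.0507] yaw 5.4 rect [array([439.8,  51.1]), array([130.1,  32.2]), np.float64(5.7)] z95 0.0473
comp px [425. 337.] mean [ 0.3717 -0.164 ] yaw 89.8 rect [array([ 371.7, -163.3]), array([48.4, 99.9]), np.float64(0.2)] z95 0.0441
-1 311 ztop [0.0538 0.0565] lon [-0.0602 -0.0205]
1 38 ztop [0.0542 0.0569] lon [0.0218 0.0575]
-1 177 ztop [0.0568 0.0598] lon [-0.0569 -0.0359]
1 380 ztop [0.0561 0.0596] lon [0.0216 0.0729]
```

View pics/c9.png

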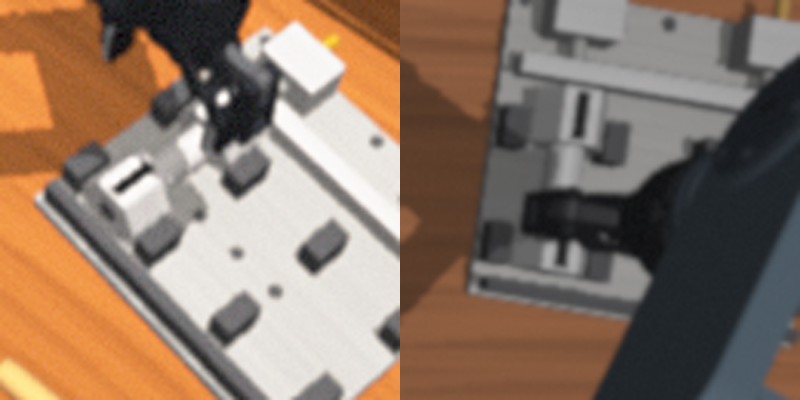

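servo_tool([
  [[1.8,3.6,0,0,-1],[3.8,7.6,0,0,-1],[5.8,11.6,0,0,-1],[7.8,15.6,0,0,-1],[9.8,19.6,0,0,-1]],
])

```text
time_s: 18.15
eef_pos: [0.4584, -0.0398, 0.1499]
eef_rot: [0.0, 0.079, 0.997, 0.0]
wrist_force: [0.5, 1.3, -0.1]
opening: 0.999
grasp_force: 0.0
```

servo_tool([
  [[1.5,3,0,8.5,-1],[2.2,4.5,0,17,-1],[2.2,4.5,0,25.5,-1],[2.2,4.5,2,34,-1],[2.2,4.5,4,42.5,-1]],
])

```text
time_s: 18.65
eef_pos: [0.4453, 0.0068, 0.1102]
eef_rot: [0.001, 0.437, 0.899, 0.0]
wrist_force: [-0.6, 0.5, -0.2]
opening: 0.996
grasp_force: 0.0
```

servo_tool([
  [[0,0,0,8.5,-1],[0,0,2,17,-1],[0,0,4,25.5,-1],[0,0,6,32.9,-1],[0,0,7.6,32.9,-1]],
])

```text
time_s: 19.15
eef_pos: [0.4442, 0.0067, 0.0329]
eef_rot: [-0.0, 0.674, 0.739, -0.0]
wrist_force: [-0.1, -0.3, -0.9]
opening: 0.999
grasp_force: 0.0
```

```bash
python3 plan.py m 9.8 19.6 0 0 m 2.2 4.5 4 42.5 m 0 0 7.6 32.9 .444 .0062 .034 5.5; python3 sb.py .439 .051
```

```text
cmd [0.444  0.0063 0.034 ] 5.5 meas [0.4442 0.0067 0.0329] op 0.999 q6 -0.35 t 19.1 F [-0.1 -0.3 -0.9]
shift [-0.01 -0.  ] -0.0 twist 0.0
85 ztop 0.0458 mean [0.389  0.0416] rect [array([386.9,  29.3]), array([74. , 35.4]), np.float64(80.3)]
```

Now the same roll on bar B, followed by a numeric look for its slot.

servo_tool([
  [[0.8,0,0,0,-1],[1.4,0,0,0,-1],[2,0,-0.3,0,-1],[2.6,0,-0.7,0,-1],[3.3,0,-1,0,-1]],
])

```text
time_s: 19.7
eef_pos: [0.4419, 0.0394, 0.0455]
eef_rot: [0.001, 0.672, 0.741, -0.0]
wrist_force: [-3.2, -5.5, 10.2]
opening: 0.999
grasp_force: 5.2
```

servo_tool([
  [[0.7,0,-0.2,0,-1],[1.1,0,-0.3,0,-1],[1.7,0,-0.4,0,-1],[2.3,0,-0.4,0,-1],[2.7,0,-0.4,0,-1]],
])

```text
time_s: 20.2
eef_pos: [0.439, 0.0675, 0.0495]
eef_rot: [0.0, 0.672, 0.741, 0.001]
wrist_force: [-2.5, -5.4, 11.6]
opening: 1.003
grasp_force: 6.2
```

servo_tool([
  [[0,0,-2,0,-1],[-1,0,-5,0,-1],[-5,0,-6,0,-1],[-9,0,-6,0,-1],[-13,0,-6,0,-1]],
])

```text
time_s: 20.7
eef_pos: [0.4519, -0.0637, 0.1096]
eef_rot: [0.001, 0.672, 0.741, 0.001]
wrist_force: [0.8, -0.7, -0.1]
opening: 0.999
grasp_force: 0.0
```

```bash
python3 plan.py m 3.3 0 -1 0 m 2.7 0 -.4 0 m -13 0 -6 0; cat > prof.py <<'E'
from meas import *
import sys
def prof(x,y,yaw,zt=.044):
    "value (brightness) across the bar: at hex ends, lat bins, for each camera"
    e=np.array([np.cos(np.radians(yaw)),np.sin(np.radians(yaw))])
    for n in('top','side'):
        c=cam(n); W=cloud(c); V=cv2.cvtColor(c['pixels'],cv2.COLOR_RGB2HSV)
        D=W[...,:2]-np.array([x,y]); lon=D@e; lat=-D[...,0]*e[1]+D[...,1]*e[0]
        for s in(-1,1):
            g=(abs(lon*s-.045)<.015)&(W[...,2]>.008)&(W[...,2]<zt+.02)&(V[...,1]<90)
            r=[]
            for b in np.arange(-.03,.03,.004):
                k=g&(lat>=b)&(lat<b+.004)
                r.append('%d/%d'%(np.median(V[k][:,2]),1000*np.median(W[k][:,2])) if k.sum()>5 else '-')
            print(n,s,' '.join(r))
if __name__=='__main__': prof(*map(float,sys.argv[1:]))
E
python3 - <<'E'
from meas import *
from sb import barside
bars(cam('top')); barside(.437,.076)
E
python3 prof.py .4373 .0763 5.5
```

```text
cmd [ 0.4508 -0.0634  0.108 ] 5.5 meas [ 0.4519 -0.0637  0.1096] op 0.999 q6 -0.5 t 20.7 F [ 0.8 -0.7 -0.1]
comp px [314. 306.] mean [0.4371 0.0765] yaw 5.6 rect [array([437.3,  76.6]), array([130.1,  32.4]), np.float64(5.4)] z95 0.0472
304 ztop 0.0444 mean [0.432  0.0769] rect [array([434.7,  76.5]), array([132.5,  30.6]), np.float64(5.6)]
top -1 - 79/26 77/33 77/38 100/44 118/45 119/45 120/45 119/44 120/45 114/44 87/39 83/32 83/26 -
top 1 - 96/26 78/31 77/38 99/44 119/45 120/44 121/44 121/45 122/45 126/44 103/40 102/32 99/26 -
side -1 - - 135/25 135/30 135/37 160/41 169/41 170/43 169/42 170/42 169/43 162/39 - - -
side 1 - 138/26 137/25 135/31 136/37 152/41 168/41 168/41 170/41 170/41 173/41 173/40 - - -
```

servo_tool([
  [[4,0,0,0,-1],[8,0,1,0,-1],[9.5,0,4,0,-1],[9.5,0,7.4,0,-1],[9.5,0,7.4,0,-1]],
])

```text
time_s: 21.4
eef_pos: [0.4374, 0.0344, 0.0305]
eef_rot: [-0.004, 0.671, 0.741, -0.002]
wrist_force: [-0.6, 0.8, 0.1]
opening: 0.998
grasp_force: 0.0
```

servo_tool([
  [[0.8,0,0,0,-1],[1.4,0,0,0,-1],[2,0,-0.3,0,-1],[2.6,0,-0.7,0,-1],[3.3,0,-1,0,-1]],
])

```text
time_s: 21.9
eef_pos: [0.4399, 0.064, 0.0458]
eef_rot: [0.001, 0.672, 0.741, 0.0]
wrist_force: [-2.6, -5.3, 9.8]
opening: 1.001
grasp_force: 5.5
```

servo_tool([
  [[0.7,0,-0.2,0,-1],[1.1,0,-0.4,0,-1],[1.7,0,-0.6,0,-1],[2.1,0,-0.6,0,-1],[2.1,0,-1.6,0,-1]],
])

```text
time_s: 22.4
eef_pos: [0.4354, 0.0859, 0.0594]
eef_rot: [-0.001, 0.672, 0.741, -0.001]
wrist_force: [-0.5, -0.0, -0.3]
opening: 0.998
grasp_force: 0.0
```

servo_tool([
  [[0,0,-2,0,-1],[-1,0,-4,0,-1],[-5,0,-5,0,-1],[-9,0,-5,0,-1],[-13,0,-5,0,-1]],
])

```text
time_s: 22.9
eef_pos: [0.4497, -0.0455, 0.1112]
eef_rot: [0.001, 0.672, 0.741, 0.0]
wrist_force: [0.9, -0.2, 0.0]
opening: 1.0
grasp_force: 0.0
```

```bash
python3 plan.py m 9.5 0 7.4 0 m 3.3 0 -1 0 m 2.1 0 -1.6 0 m -13 0 -5 0; 
python3 - <<'E'
from meas import *
bars(cam('top'))
E
python3 prof.py .4348 .102 5.5;python3 prof.py .4373 .0763 5.5
```

```text
cmd [ 0.4489 -0.0444  0.11  ] 5.5 meas [ 0.4497 -0.0455  0.1112] op 1.0 q6 -0.46 t 22.9 F [ 0.9 -0.2  0. ]
comp px [302. 307.] mean [0.4341 0.1015] yaw 5.6 rect [array([435.2, 100.8]), array([129.7,  33.4]), np.float64(5.8)] z95 0.047
top -1 - 74/26 39/34 61/41 104/45 118/45 119/44 119/44 119/45 119/45 109/45 85/39 82/32 83/25 -
top 1 - 76/26 42/34 62/40 105/44 120/45 121/45 128/45 160/45 175/45 153/44 109/38 102/31 100/25 -
side -1 - 138/25 126/24 46/32 127/39 161/42 169/42 169/42 170/41 169/41 167/41 161/41 - - -
side 1 - 139/24 126/24 60/33 127/38 157/41 169/42 172/42 229/42 243/42 231/42 237/41 - - -
top -1 - - - - - - - 81/25 57/31 39/37 82/44 117/45 119/45 119/45 119/45
top 1 - - - - - - - 84/24 59/30 42/37 84/42 117/45 120/45 120/44 136/44
side -1 - - - - - - - - 135/25 74/29 104/37 146/40 168/42 169/41 169/41
side 1 - - - - - - - - 134/25 79/30 106/36 147/42 168/42 170/42 168/41
```

servo_tool([
  [[4,0,0,0,-1],[8,0,1,0,-1],[10.1,0,4,0,-1],[10.1,0,7.6,0,-1],[10.1,0,7.6,0,-1]],
])

```text
time_s: 23.65
eef_pos: [0.4346, 0.059, 0.0302]
eef_rot: [-0.004, 0.671, 0.742, -0.003]
wrist_force: [-0.6, -0.3, -0.0]
opening: 1.001
grasp_force: 0.0
```

servo_tool([
  [[0.8,0,0,0,-1],[1.4,0,0,0,-1],[2,0,-0.3,0,-1],[2.6,0,-0.7,0,-1],[3.3,0,-1,0,-1]],
])

```text
time_s: 24.15
eef_pos: [0.4375, 0.089, 0.0459]
eef_rot: [0.001, 0.672, 0.741, 0.0]
wrist_force: [-2.7, -6.1, 10.1]
opening: 1.003
grasp_force: 5.6
```

servo_tool([
  [[0.7,0,-0.2,0,-1],[1.1,0,-0.4,0,-1],[1.7,0,-0.6,0,-1],[2.1,0,-0.6,0,-1],[2.1,0,-1.6,0,-1]],
])

```text
time_s: 24.65
eef_pos: [0.433, 0.1107, 0.0594]
eef_rot: [-0.001, 0.672, 0.741, -0.001]
wrist_force: [-0.0, 0.1, 0.4]
opening: 0.999
grasp_force: 0.0
```

servo_tool([
  [[0,0,-2,0,-1],[-1,0,-4,0,-1],[-5,0,-5,0,-1],[-9,0,-5,0,-1],[-13,0,-5,0,-1]],
])

```text
time_s: 25.15
eef_pos: [0.4473, -0.0206, 0.1112]
eef_rot: [0.001, 0.672, 0.741, 0.0]
wrist_force: [0.7, -0.2, -0.2]
opening: 1.002
grasp_force: 0.0
```

```bash
python3 plan.py m 10.1 0 7.6 0 m 3.3 0 -1 0 m 2.1 0 -1.6 0 m -13 0 -5 0 .4325 .1265 .1 95.5; 
python3 - <<'E'
from meas import *
bars(cam('top'))
E
python3 prof.py .4325 .1265 5.5
```

```text
cmd [ 0.4465 -0.0196  0.11  ] 5.5 meas [ 0.4473 -0.0206  0.1112] op 1.002 q6 -0.41 t 25.1 F [ 0.7 -0.2 -0.2]
shift [1.467e+01 1.000e-02] 1.0 twist -90.0
comp px [290. 308.] mean [0.4319 0.1263] yaw 5.5 rect [array([432.5, 126.9]), array([130. ,  33.6]), np.float64(5.6)] z95 0.0471
top -1 - 79/25 75/32 76/39 96/45 115/45 92/44 39/45 58/44 113/45 113/44 89/40 82/31 82/26 -
top 1 - 78/26 75/32 76/38 95/43 117/45 103/45 49/46 91/45 170/46 168/45 114/40 101/33 101/26 -
side -1 - - 133/24 134/31 135/38 154/41 164/41 98/42 54/43 97/42 158/41 164/40 - - -
side 1 - - 135/23 133/31 134/40 155/42 163/42 114/42 69/42 162/43 241/42 242/41 - - -
```

```bash
python3 - <<'E'
from meas import *
t=cam('top'); W=cloud(t); m=(W[...,2]>.085)&(W[...,2]<.096)&(abs(W[...,0]-.38)<.1)&(abs(W[...,1]-.23)<.09)
r=cv2.minAreaRect((W[m][:,:2]*1000).astype(np.float32)); print(r, np.round(cv2.boxPoints(r)))
E
```

```text
((386.0280456542969, 229.92379760742188), (100.31720733642578, 90.18934631347656), 7.466081619262695) [[330. 268.]
 [342. 179.]
 [442. 192.]
 [430. 281.]]
```

servo_tool([
  [[3,0,0,-8.5,-0.2],[6.5,0,0,-17,-0.2],[10,0,0,-25.5,-0.2],[13,0,0,-34,-0.2],[14.7,0,0,-42.5,-0.2]],
])

```text
time_s: 25.85
eef_pos: [0.4311, 0.1304, 0.1099]
eef_rot: [-0.001, 0.354, 0.935, 0.0]
wrist_force: [0.3, 0.9, 0.2]
opening: 0.598
grasp_force: 0.0
```

servo_tool([
  [[0,0,0,-8.5,-0.2],[0,0,0,-17,-0.2],[0,0,0,-25.5,-0.2],[0,0,0,-34,-0.2],[0,0,1,-42.5,-0.2]],
])

```text
time_s: 26.35
eef_pos: [0.4327, 0.1287, 0.1008]
eef_rot: [0.001, -0.009, 1.0, 0.0]
wrist_force: [0.7, -0.1, 0.2]
opening: 0.599
grasp_force: 0.0
```

servo_tool([
  [[0,0,2,-5,-0.2],[0,0,4,-5,-0.2],[0,0,6,-5,-0.2],[0,0,7.5,-5,-0.2],[0,0,7.5,-5,0.2]],
])

```text
time_s: 26.85
eef_pos: [0.4308, 0.1282, 0.0236]
eef_rot: [-0.002, -0.049, 0.999, 0.0]
wrist_force: [0.2, 0.4, 0.3]
opening: 0.448
grasp_force: 0.0
```

servo_tool([
  [[0,0,0,0,1],[0,0,0,0,1],[0,0,0,0,1],[0,0,0,0,1],[0,0,0,0,1]],
])

```text
time_s: 27.35
eef_pos: [0.4325, 0.1271, 0.0251]
eef_rot: [-0.0, -0.048, 0.999, 0.0]
wrist_force: [0.0, -0.2, -4.6]
opening: 0.282
grasp_force: 59.0
```

```bash
python3 plan.py m 14.7 0 0 -42.5 m 0 0 1 -42.5 m 0 0 7.5 -5 .54 -.3989 .15 80.9
```

```text
cmd [0.4324 0.1268 0.025 ] 95.5 meas [0.4325 0.1271 0.0251] op 0.282 q6 -1.65 t 27.4 F [ 0.  -0.2 -4.6]
shift [ -5.65 -53.36] -12.5 twist 14.6
```

servo_tool([
  [[0,0,-1,0,1],[0,0,-4,0,1],[0,0,-8,0,1],[0,-1,-12,0,1],[-0.3,-3,-12.5,0,1]],
])

```text
time_s: 27.85
eef_pos: [0.4416, 0.0979, 0.1558]
eef_rot: [0.005, -0.049, 0.999, -0.0]
wrist_force: [0.3, -0.3, -5.1]
opening: 0.283
grasp_force: 60.1
```

servo_tool([
  [[-0.4,-4,0,0,1],[-0.8,-8,0,0,1],[-1.2,-12,0,0,1],[-1.6,-16,0,0,1],[-2,-20,0,0,1]],
])

```text
time_s: 28.35
eef_pos: [0.4776, -0.1013, 0.1508]
eef_rot: [0.0, -0.048, 0.999, -0.0]
wrist_force: [0.6, 0.8, -3.8]
opening: 0.284
grasp_force: 59.9
```

servo_tool([
  [[-0.4,-4,0,0,1],[-0.8,-8,0,0,1],[-1.2,-12,0,0,1],[-1.6,-16,0,0,1],[-2,-19,0,0,1]],
])

```text
time_s: 28.85
eef_pos: [0.5158, -0.2895, 0.1507]
eef_rot: [0.0, -0.047, 0.999, -0.0]
wrist_force: [0.3, -0.2, -4.6]
opening: 0.28
grasp_force: 60.0
```

servo_tool([
  [[-0.4,-4,0,4,1],[-0.8,-8,0,8,1],[-1.3,-11.4,0,12,1],[-1.3,-11.4,1,14.6,1],[-1.3,-11.4,3,14.6,1]],
])

```text
time_s: 29.35
eef_pos: [0.5404, -0.4016, 0.122]
eef_rot: [0.001, 0.081, 0.997, -0.001]
wrist_force: [-0.2, -0.1, -6.0]
opening: 0.284
grasp_force: 60.4
```

servo_tool([
  [[0,0,2,0,1],[0,0,4,0,1],[0,0,4,0,1],[0,0,4,0,1],[0,0,4,0,1]],
])

```text
time_s: 29.85
eef_pos: [0.5405, -0.3998, 0.0818]
eef_rot: [0.001, 0.079, 0.997, -0.001]
wrist_force: [-0.9, -0.7, -4.1]
opening: 0.281
grasp_force: 60.1
```

```bash
python3 plan.py m -.3 -3 -12.5 0 m -2 -20 0 0 m -2 -19 0 0 m -1.3 -11.4 3 14.6 m 0 0 4 0 .54 -.3989 .08 80.9; cat > hold.py <<'E'
from fx import *
import sys
def hold(K,lo,hi):
  for n in('side','top'):
    c=cam(n,'n_'+n+'.png'); W=cloud(c); hsv=cv2.cvtColor(c['pixels'],cv2.COLOR_RGB2HSV); lon,lat=fxy(W,K)
    g=(abs(lon)<.085)&(abs(lat)<.04)&(W[...,2]>lo)&(W[...,2]<hi)&(hsv[...,2]>60)&(hsv[...,1]<70)
    if g.sum()<20: print(n,'hidden'); continue
    zt=np.percentile(W[g][:,2],90); print(n,g.sum(),'ztop',round(zt,4),'lon',np.round(np.percentile(lon[g],[0,1,99,100]),4))
    for a,b in((-.055,-.04),(-.04,-.025),(.03,.05),(.05,.07)):
        k=g&(lon>a)&(lon<b)
        if k.sum()>20:
            t=k&(W[...,2]>zt-.004); print(a,k.sum(),'top',np.round(np.percentile(lat[t],[3,50,97]),4) if t.sum()>5 else '','all',np.round(np.percentile(lat[k],[1,99]),4),'zt',np.round(np.percentile(W[k][:,2],80),4))
if __name__=='__main__': hold(int(sys.argv[1]),float(sys.argv[2]),float(sys.argv[3]))
E
python3 hold.py 0 .06 .115
```

```text
cmd [ 0.5395 -0.3994  0.08  ] 80.9 meas [ 0.5405 -0.3998  0.0818] op 0.281 q6 -2.23 t 29.9 F [-0.9 -0.7 -4.1]
shift [-0.04  0.06] -0.0 twist 0.0
side 993 ztop 0.1005 lon [-0.0622 -0.0615  0.0442  0.0701]
-0.055 190 top [-0.0155 -0.003   0.0118] all [-0.0258  0.0237] zt 0.1
-0.04 184 top [-0.015  -0.0022  0.0129] all [-0.0258  0.0234] zt 0.0999
top 995 ztop 0.1039 lon [-0.0586 -0.0579  0.0716  0.0724]
-0.055 159 top [-0.0157 -0.0039  0.0105] all [-0.0183  0.0223] zt 0.1032
-0.04 163 top [-0.0153  0.0012  0.0126] all [-0.0224  0.0219] zt 0.1027
0.03 191 top [-0.0142  0.0021  0.0125] all [-0.0143  0.022 ] zt 0.1034
0.05 219 top [-0.0153  0.0011  0.0123] all [-0.0241  0.0226] zt 0.1035
```

servo_tool([
  [[0.1,0.1,1.2,0,1],[0.1,0.1,2.4,0,1],[0.1,0.1,3.4,0,1],[0.1,0.1,4,0,1],[0.1,0.1,4.4,0,1]],
])

```text
time_s: 30.45
eef_pos: [0.5383, -0.3971, 0.0368]
eef_rot: [-0.002, 0.079, 0.997, 0.001]
wrist_force: [-14.3, 13.1, 33.1]
opening: 0.286
grasp_force: 64.1
```

servo_tool([
  [[0,0,0,0,1],[0,0,0,0,1],[0,0,0,0,0.2],[0,0,0,0,-0.3],[0,0,0,0,-0.3]],
])

```text
time_s: 30.95
eef_pos: [0.5394, -0.3984, 0.0364]
eef_rot: [0.0, 0.079, 0.997, -0.0]
wrist_force: [-0.0, 0.5, -0.1]
opening: 0.646
grasp_force: 0.0
```

servo_tool([
  [[0,0,0,0,-0.3],[0,0,-3,0,-0.3],[0,0,-7,0,-0.3],[0,0,-11,0,-0.6],[0,4,-11,0,-1]],
])

```text
time_s: 31.45
eef_pos: [0.5479, -0.3653, 0.154]
eef_rot: [0.005, 0.081, 0.997, -0.005]
wrist_force: [2.2, 0.2, 0.5]
opening: 0.947
grasp_force: 0.0
```

servo_tool([
  [[0,4,-1,0,-1],[0,8,-1,0,-1],[0,12,-1,0,-1],[0,16,-1,0,-1],[0,20,-1,0,-1]],
])

```text
time_s: 31.95
eef_pos: [0.577, -0.1595, 0.1562]
eef_rot: [0.0, 0.079, 0.997, -0.0]
wrist_force: [0.1, 0.1, 0.2]
opening: 0.999
grasp_force: 0.0
```

servo_tool([
  [[0,4,0,0,-1],[0,8,0,0,-1],[0,12,0,0,-1],[0,16,0,0,-1],[0,16,0,0,-1]],
])

```text
time_s: 32.45
eef_pos: [0.6023, 0.0018, 0.1561]
eef_rot: [0.0, 0.077, 0.997, 0.001]
wrist_force: [0.5, -0.6, -0.4]
opening: 1.0
grasp_force: 0.0
```

```bash
python3 plan.py m .1 .1 4.4 0 m 0 0 0 0 m 0 4 -11 0 m 0 20 -1 0 m 0 16 0 0; for k in 0 2; do python3 hold.py $k .046 .075; done
python3 - <<'E'
from fx import *
c=cam('side'); t=cam('top','t2.png'); bars(t)
o=[]
for c in(c,t):
    u,v=pix(c,[.56,-.33,.03]).astype(int); o.append(cv2.resize(c['pixels'][v-70:v+70,u-70:u+70,::-1],(400,400),interpolation=cv2.INTER_CUBIC))
cv2.imwrite('pics/c10.png',np.hstack(o))
W=cloud(t);V=cv2.cvtColor(t['pixels'],cv2.COLOR_RGB2HSV)
m=(V[...,2]<50)&(abs(W[...,0]-.6)<.06)&(abs(W[...,1]-.045)<.05)&(W[...,2]>.05)&(W[...,2]<.09); print('knob',m.sum(),np.round(np.nanmean(W[m],0),4),np.round(np.nanpercentile(W[m],[3,97],axis=0),4))
E
```

```text
cmd [ 0.6018 -0.0032  0.156 ] 80.9 meas [0.6023 0.0018 0.1561] op 1.0 q6 -1.61 t 32.5 F [ 0.5 -0.6 -0.4]
side 738 ztop 0.0568 lon [-0.0646 -0.0627  0.0672  0.0691]
-0.055 119 top [-0.0126 -0.0003  0.0138] all [-0.0185  0.0184] zt 0.0558
-0.04 116 top [-0.013  -0.0022  0.0127] all [-0.017   0.0171] zt 0.0558
0.03 149 top [-0.0134 -0.0023  0.0137] all [-0.0176  0.0175] zt 0.0563
0.05 130 top [-0.0135 -0.0009  0.0134] all [-0.0166  0.0175] zt 0.0553
top 768 ztop 0.0594 lon [-0.0598 -0.0594  0.069   0.0702]
-0.055 109 top [-0.0138 -0.0026  0.0121] all [-0.0153  0.0179] zt 0.0586
-0.04 114 top [-0.0139  0.0024  0.0135] all [-0.0178  0.0183] zt 0.0586
0.03 157 top [-0.0131  0.0008  0.0134] all [-0.0191  0.0204] zt 0.0589
0.05 149 top [-0.0133  0.0015  0.0128] all [-0.0201  0.0191] zt 0.0585
side 621 ztop 0.0567 lon [-0.0611 -0.0601  0.0706  0.0719]
-0.055 99 top [-0.013  -0.0028  0.012 ] all [-0.0192  0.0166] zt 0.0551
-0.04 101 top [-0.0136 -0.0023  0.0113] all [-0.018   0.0158] zt 0.0565
0.03 141 top [-0.0143 -0.0023  0.0121] all [-0.0182  0.0159] zt 0.0558
0.05 128 top [-0.0131 -0.003   0.012 ] all [-0.0205  0.0167] zt 0.0559
top 783 ztop 0.0593 lon [-0.057  -0.0567  0.0724  0.0733]
-0.055 117 top [-0.0143  0.0008  0.013 ] all [-0.0198  0.0178] zt 0.0587
-0.04 108 top [-0.0143  0.0006  0.0118] all [-0.0197  0.0172] zt 0.0585
0.03 151 top [-0.0144 -0.003   0.0118] all [-0.0209  0.0183] zt 0.0584
0.05 146 top [-0.0146  0.0008  0.0114] all [-0.0202  0.0176] zt 0.0589
comp px [435. 338.] mean [ 0.3705 -0.1815] yaw -69.8 rect [array([ 371.8, -173.4]), array([48.3, 78.8]), np.float64(0.2)] z95 0.0443
knob 14 [0.6409 0.0773 0.0627] [[0.5915 0.0566 0.0538]
 [0.6599 0.0891 0.0773]]
```

View pics/c10.png

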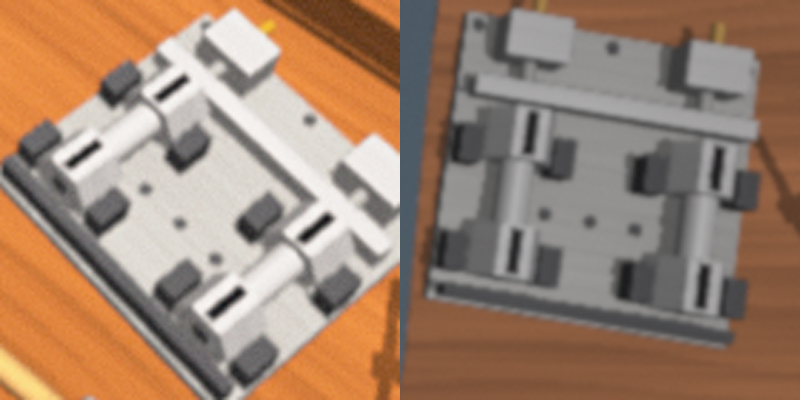

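Both bars lie flat in cradles 0 and 2 with their slots up. Next I'll push the knob home.

```bash
python3 plan.py .589 .0405 .051 96
```

```text
cmd [ 0.6018 -0.0032  0.156 ] 80.9 meas [ 0.602  -0.0043  0.156 ] op 1.002 q6 -1.61 t 32.8 F [ 0.7  0.3 -0. ]
shift [1.95 4.12] 10.5 twist -15.1
```

servo_tool([
  [[1,2,0,-7.5,-1],[2,4.1,0,-15.1,-1],[2,4.1,0,-15.1,-1],[2,4.1,3,-15.1,-1],[2,4.1,6,-15.1,-1]],
])

```text
time_s: 33.25
eef_pos: [0.5903, 0.0392, 0.0967]
eef_rot: [0.002, -0.051, 0.999, -0.001]
wrist_force: [0.3, -0.4, -0.9]
opening: 0.997
grasp_force: 0.0
```

servo_tool([
  [[0,0,2,0,-1],[0,0,4,0,-1],[0,0,4.5,0,-1],[0,0,4.5,0,0],[0,0,4.5,0,1]],
])

```text
time_s: 33.75
eef_pos: [0.5897, 0.04, 0.052]
eef_rot: [0.001, -0.052, 0.999, -0.0]
wrist_force: [-0.5, 0.2, 0.5]
opening: 0.691
grasp_force: 0.0
```

servo_tool([
  [[0,0,0,0,1],[0,0,0,0,1],[0,0,0,0,1],[0,0,0,0,1],[0,0,0,0,1]],
])

```text
time_s: 34.25
eef_pos: [0.5896, 0.0419, 0.0529]
eef_rot: [0.001, -0.052, 0.999, 0.001]
wrist_force: [-1.0, 3.8, 6.9]
opening: 0.4
grasp_force: 59.1
```

servo_tool([
  [[-0.6,0,0,0,1],[-1.2,0,0,0,1],[-1.8,0,0,0,1],[-2.4,0,0,0,1],[-3,0,0,0,1]],
])

```text
time_s: 34.75
eef_pos: [0.6197, 0.0451, 0.0529]
eef_rot: [0.001, -0.052, 0.999, 0.001]
wrist_force: [-22.6, 1.1, 10.2]
opening: 0.402
grasp_force: 59.4
```

servo_tool([
  [[-0.2,0,0,0,1],[-0.2,0,0,0,1],[-0.2,0,0,0,1],[-0.2,0,0,0,1],[-0.2,0,0,0,1]],
])

```text
time_s: 35.25
eef_pos: [0.6196, 0.0451, 0.0528]
eef_rot: [-0.001, -0.053, 0.999, 0.001]
wrist_force: [-10.0, 3.8, 12.7]
opening: 0.4
grasp_force: 60.1
```

servo_tool([
  [[0,0,0,0,0],[0,0,0,0,-1],[0,0,0,0,-1],[0,0,0,0,-1],[0,0,0,0,-1]],
])

```text
time_s: 35.75
eef_pos: [0.6207, 0.044, 0.0509]
eef_rot: [-0.0, -0.053, 0.999, -0.0]
wrist_force: [-0.5, 0.2, -0.1]
opening: 1.003
grasp_force: 0.0
```

servo_tool([
  [[0,0,-3,0,-1],[0,0,-6,0,-1],[0,0,-10,0,-1],[3,0,-12,0,-1],[7,3,-12,0,-1]],
])

```text
time_s: 36.25
eef_pos: [0.5514, 0.0641, 0.1753]
eef_rot: [0.005, -0.051, 0.999, -0.001]
wrist_force: [-0.0, 0.6, 0.8]
opening: 1.005
grasp_force: 0.0
```

servo_tool([
  [[4,2,0,0,-1],[8,4,0,0,-1],[12,6,0,0,-1],[14,7,0,0,-1],[14,7,0,0,-1]],
])

```text
time_s: 36.75
eef_pos: [0.3986, 0.1225, 0.1706]
eef_rot: [-0.001, -0.054, 0.999, 0.0]
wrist_force: [-0.2, 0.2, 0.1]
opening: 0.999
grasp_force: 0.0
```

```bash
for k in 0 2; do python3 hold.py $k .046 .075|grep lon; done
python3 - <<'E'
from fx import *
c=cam('side'); t=cam('top')
print(ctrl.get_obs()['eef_pos'])
o=[]
for c,p in((c,[.56,-.33,.03]),(t,[.56,-.33,.03]),(c,[.64,.045,.05])):
    u,v=pix(c,p).astype(int); o.append(cv2.resize(c['pixels'][v-65:v+65,u-65:u+65,::-1],(266,266),interpolation=cv2.INTER_CUBIC))
cv2.imwrite('pics/c11.png',np.hstack(o))
for n,c in(('side',c),('top',t)):
    W=cloud(c);V=cv2.cvtColor(c['pixels'],cv2.COLOR_RGB2HSV)
    m=(V[...,2]<50)&(abs(W[...,0]-.61)<.04)&(abs(W[...,1]-.045)<.03)&(W[...,2]>.04)&(W[...,2]<.08); print(n,'knob',m.sum(),np.round(np.nanpercentile(W[m],[3,50,97],axis=0),4).tolist() if m.sum() else '')
E
```

```text
side 750 ztop 0.0566 lon [-0.0672 -0.0661  0.0643  0.0656]
top 779 ztop 0.0591 lon [-0.0636 -0.063   0.0661  0.0666]
side 629 ztop 0.0567 lon [-0.0674 -0.0661  0.0635  0.0658]
top 765 ztop 0.0592 lon [-0.0631 -0.0627  0.0661  0.0671]
[0.40229704 0.12103528 0.1711268 ]
side knob 141 [[0.6069, 0.0288, 0.0438], [0.612, 0.0404, 0.0604], [0.6276, 0.0553, 0.0682]]
top knob 149 [[0.6098, 0.0295, 0.0519], [0.6192, 0.0446, 0.0661], [0.628, 0.059, 0.0709]]
```

View pics/c11.png

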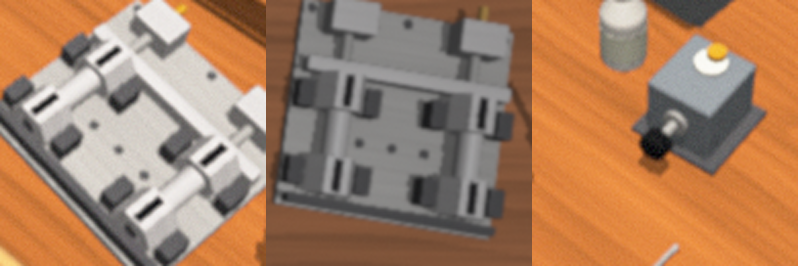

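The clamp is shut with both bars shifted home and their slots up. The knob reads the same as at the start (0.6098–0.628). The robot is clear, so I'll hand in.

```bash
python3 -c "
from bench import ctrl
print(ctrl.hand_in())"
```

```text
the job is handed in; nothing more can be done
None
```

Job handed in: both hex bars found on the bench lie flat in cradles 0 and 2 with their slots up, the knob is fully home and the clamp is shut behind them; no verdict came back.

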